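# Find the root gap of a plate joint with a star gap gauge

### The arm

A 6-joint arm with a two-finger parallel gripper is mounted at the origin on the work surface. World frame = base frame: x ahead of the robot, y to its left, z up, the work surface at z = 0. Lengths are in m, angles in rad, forces in N, time in s.
With the tool pointing down it reaches from about 0.25 to 0.8 m from the base axis. Payload 8.5 kg.
Tool frame: the origin (TCP) lies at the very end of the fingers, on their centre line; the grasp point (between the pads) lies arm.grip_depth behind it (arm.grip_depth is the distance from the TCP to the grasp point, in m); z points along the fingers, y is the direction in which the jaws open and shut (so a half turn about z gives the same grasp; the last joint's range is limited). The gripper opens to 85 mm and grips with 20 to 120 N. Pads are 22 mm wide; open, the fingers measure 114 mm over their backs; the gripper's body (76 mm by 85 mm) begins 54 mm behind the grasp point. The pads swing forward as they close: fully open they stand 13 mm farther back than shut.
Start: joints at [-1.317, 0.238, -0.013, 1.319, 0, 1.571], TCP at [0.132, -0.508, 0.231] pointing down, gripper open.
Joint ranges: [-2.66, 2.66], [-1.03, 1.9], [-1.14, 1.46], [-1.82, 2.27], [-1.45, 1.34], [-3.14, 3.14]. Speed limits (rad/s): [2.22, 2.22, 2.79, 3.14, 3.14, 3.14].

### API

Orientations are given as a unit quaternion [w, x, y, z].
In Python, from cell import arm gives the robot as it stands. The module is installed in compiled form; this text tells all that it offers.
- The arm moves only by the tool play_rows, never from a script. Its argument "plan" is one flat list of numbers, 7 for each row, row after row: the shift along the tool's x, y, z in units of 0.08 m (1.0 is 0.08 m), then the turn, a rotation vector about the tool's x, y, z in units of 60 degrees (1.0 is 60 degrees), then the opening, from 0 (shut) to 1 (fully open). In form: [dx, dy, dz, ax, ay, az, claw, dx, dy, dz, ax, ay, az, claw, ...]. A call has exactly 8 rows; each row is the pose to reach, as a shift and turn from the pose commanded when the call began, along the tool's axes at that moment; what a row does not reach only later rows make up. A row lasts 1/8 s, in which the tool goes at most 62.5 mm and 10.7 degrees, less where a joint would pass 70% of its speed; a pose out of reach is approached as far as the arm can. A call with a number of a shift or a turn outside -1 to 1 is refused whole. A call with a gripper value outside its range is refused whole. The fingers move at their own pace and stop on an object; "force" is the grip in N (left out, the last holds). Time passes only in rows, so rows that repeat a pose let the fingers close, or fill a call up. It gives the time, the measured TCP pose, the force and the opening at its end, in the units of the state.
- arm.state(): the state, without advancing time (a new reading comes with each control period).
- arm.capture(name): name is "scene" or "top"; returns a dict with "color" (480x640x3 uint8, red, green, blue), "z_map" (480x640 float32, m along the optical axis (not along the pixel's ray), 0 where there is no reading), "mtx" (3x3 intrinsics, pixels), "position" and "orientation" of the camera in the world. Camera axes: x right, y down, z forward; pixel columns grow to the right and rows downward; lengths in m; the calibration is good to about 2 mm. A picture is of the moment at which its call begins.
- arm.job_done(): hands the job in, once; it reports no verdict.
The state is a dict: "time": time; "q": joint angles; "qvel": joint speeds; "joint_torque": joint torques, N m; "tcp_pos": TCP position; "ee_rot": TCP orientation; "contact_force": force on the tool from outside, world axes, zero at the start; "moment": the same for the moment, N m; "grip_width": finger opening in m.
Only numpy, scipy, OpenCV 4.12 (cv2) and the standard library are available. Lean on these libraries where they do the work, as an engineer would, in place of code of your own. Each camera call takes 0.05 s, during which the arm holds its last target.

### The job

Measure the gap between the two clamped steel plates with the star gauge held flat and low: slide the thinnest leaf (one dot) in first, practically up to its shoulder to show that it is loose, then work up leaf by leaf until one goes part of the way in and binds squarely on both plates under light finger pressure. Leave the gauge lying there with that leaf snug in the gap so the welder can read it, never force a leaf into the plates, and leave the other things on the table alone.

Things in the scene. Friction and masses are not known exactly. Their poses are not given: they have to be found in the camera images.
- gauge_grip (a point): Middle of the red pinch block of the star gap gauge, on the hub's axis, 36 above the gauge's underside. The block is 50 long, 14 wide (to grip), from 8 to 62 above the underside. x runs along the block to the middle of the leaf fan, y across it, z up. Leaf directions from x, counter-clockwise from above: leaf 1 +67.5, leaf 2 +22.5, leaf 3 -22.5, leaf 4 -67.5 degrees.
- gauge: The gauge, 0.26 kg: a flat brass plate 8 thick lying on the table, four leaves fanned out from a hub 54 across, 45 degrees apart, and a round-ended tail (76 long, 42 wide) to -x. Each leaf is 22 wide to its shoulder, 80 from the axis; its last 26 is a narrow tapered tongue; all tips are 106 from the axis. Origin on the hub's axis, at the underside; axes as gauge_grip.
- gap_edge (a point): Right-hand corner, seen from the robot, of the gap's open mouth: the near end of plate A's edge, at table height. The gap is a straight, parallel slot between two plates lying on the table, 130 long, open towards the robot. x runs along the gap, into it; y across it from plate A to plate B; z up. Its width is unknown, 8 to 13. Both plate ends lie flush, at x = 0.
- plate_a: Plate A, right of the gap, 130 along the gap x 100 x 16 thick, dark steel with a bright ground strip along the gap, and the yellow table clamp that holds it (post 135 to the right of the gap, 85 beyond the mouth, 112 high). Fixed. Origin and axes as gap_edge.
- clamp_b: Mirror-image yellow clamp left of the gap (post at x 85, y 135 of gap_edge) with plate B, 16 thick, that it holds. Fixed. Its origin is the gap_edge corner and tells only where the clamp stands: plate B was pushed up under it by eye, so plate B's edge is not known from it.
- leaf1_tip (a point): Tip of leaf 1 (thinnest, one dot in black on it), half-way up the 8 mm plate; x points outward along the leaf. The tongue has a half-round tip 5 wide and widens by 0.125 mm per mm to 7.9 at its shoulder, 26 from the tip. In a gap of width g it binds on both plates when the tip is 2.5 + (g - 5) / 0.125 mm deep; if that exceeds 26 it is loose.
- leaf2_tip (a point): Tip of leaf 2 (two dots in black on it), half-way up the 8 mm plate; x points outward along the leaf. The tongue has a half-round tip 7 wide and widens by 0.125 mm per mm to 9.8 at its shoulder, 26 from the tip. In a gap of width g it binds on both plates when the tip is 3.5 + (g - 7) / 0.125 mm deep; if that exceeds 26 it is loose.
- leaf3_tip (a point): Tip of leaf 3 (three dots in black on it), half-way up the 8 mm plate; x points outward along the leaf. The tongue has a half-round tip 9 wide and widens by 0.125 mm per mm to 11.7 at its shoulder, 26 from the tip. In a gap of width g it binds on both plates when the tip is 4.5 + (g - 9) / 0.125 mm deep; if that exceeds 26 it is loose.
- leaf4_tip (a point): Tip of leaf 4 (thickest, four dots in black on it), half-way up the 8 mm plate; x points outward along the leaf. The tongue has a half-round tip 11 wide and widens by 0.125 mm per mm to 13.6 at its shoulder, 26 from the tip. In a gap of width g it binds on both plates when the tip is 5.5 + (g - 11) / 0.125 mm deep; if that exceeds 26 it is loose.
- grinder: Angle grinder lying on its back, 0.28 long; a bystander, loose on the table, to be left alone. Origin at its underside.
- pipe_ring: Ring of steel pipe, 90 across, 45 high; a bystander, loose on the table, to be left alone. Origin at its underside.
- tube_offcut: Offcut of 40 x 40 square steel tube, 140 long; a bystander, loose on the table, to be left alone. Origin at its underside.
- chipping_hammer: Chipping hammer, wooden handle, 250 long; a bystander, loose on the table, to be left alone. Origin at its underside.
- wire_brush: Wire brush, wooden back 260 long; a bystander, loose on the table, to be left alone. Origin at its underside.
- spray_can: Blue spray can, 56 across, 170 high; a bystander, loose on the table, to be left alone. Origin at its underside.
- try_square: Try square, 100 dark stock and 150 bright blade; a bystander, loose on the table, to be left alone. Origin at its underside.
There are look-alikes about, which are no part of the job. Leave any brown look-alike of the plate_a alone.

How it is judged:
By the outcome, as a careful person would: the job done as asked, in the order asked, and still so for the second after the job is handed in, with the robot touching nothing.
It also fails if it takes over 72 s, if anything falls off the work surface, if the arm or the gripper's body presses on something with over 40 N, if the wrist force passes 120 N, or if a joint passes its speed limit or range.

## Working session

There is one attempt and no reset: what is moved stays moved. The work goes in short steps, Python scripts to look and compute and a tool call to move; the robot and the scene stay as the last step left them, time stands still between calls to the robot, and variables do not carry over. Pictures are saved under pics/ and viewed, and the job is handed in when it is done.

Besides the shell and the picture viewer there is one more tool, called after "Request:" as name(argument=value, ...), one argument or row to a line, values as JSON. play_rows: Moves the arm, as the interface text tells. Shifts and turns lie within -1 to 1; 1 stands for 0.08 m of shift or 60 degrees of turn. Its arguments: {"type":"object","properties":{"plan":{"type":"array"},"force":{"type":"number"}},"required":["plan"]}

```bash
mkdir -p pics; cat > h.py <<'E'
import numpy as np,cv2
from cell import arm
from scipy.spatial.transform import Rotation as R
def rot(q): return R.from_quat([q[1],q[2],q[3],q[0]]).as_matrix()
def cap(n,save=None):
    c=arm.capture(n)
    if save: cv2.imwrite('pics/'+save,c['color'][:,:,::-1])
    return c
def ray(c,u,v,z):
    u=np.atleast_1d(u).astype(float);v=np.atleast_1d(v).astype(float)
    K=c['mtx'];d=np.stack([(u-K[0,2])/K[0,0],(v-K[1,2])/K[1,1],np.ones_like(u)],1)
    d=d@rot(c['orientation']).T;p=np.array(c['position'])
    return p+d*((z-p[2])/d[:,2])[:,None]
def proj(c,P):
    P=np.atleast_2d(P);X=(P-np.array(c['position']))@rot(c['orientation']);x=X@np.array(c['mtx']).T
    return x[:,:2]/x[:,2:]
E
python3 - <<'E'
from h import *
for n in('scene','top'):
    c=cap(n,n+'0.png');print(n,c['position'],c['orientation'],c['mtx'])
    np.savez(n+'0.npz',**c)
s=arm.state();print(s,arm.grip_depth)
E
```

```text
scene [ 1.26609825 -0.95989099  0.85902716] [-0.45174398  0.82626322  0.29962299 -0.15310957] [[550.06350892   0.         315.03300988]
 [  0.         550.06350892 228.57270825]
 [  0.           0.           1.        ]]
top [ 0.39337327 -0.00682415  1.31529862] [ 0.02808099 -0.70433687  0.70872673 -0.02876547] [[476.35136887   0.         322.09869678]
 [  0.         476.35136887 243.68101944]
 [  0.           0.           1.        ]]
{'time': 0.1, 'q': array([-1.31698717e+00,  2.38735829e-01, -1.41679532e-02,  1.31919654e+00,
       -9.42203500e-06,  1.57076952e+00]), 'qvel': array([-2.86409455e-05, -6.86834604e-04,  1.65854733e-03, -3.18397890e-03,
        1.32344333e-04,  2.19046401e-04]), 'joint_torque': array([-8.96023103e-04, -5.39720356e+01,  3.46998847e+01,  1.34928621e-02,
       -2.76758260e-05, -1.00873677e-06]), 'tcp_pos': array([ 0.1317278 , -0.50782213,  0.2307348 ]), 'ee_rot': array([-6.46158537e-04,  9.91956507e-01,  1.26577497e-01, -8.71839258e-05]), 'contact_force': array([-0.24961303, -0.80216243, -0.0428515 ]), 'moment': array([-0.01584218, -0.02499583,  0.01638667]), 'grip_width': 0.08538828086329002} 0.0187
```

View pics/top0.png

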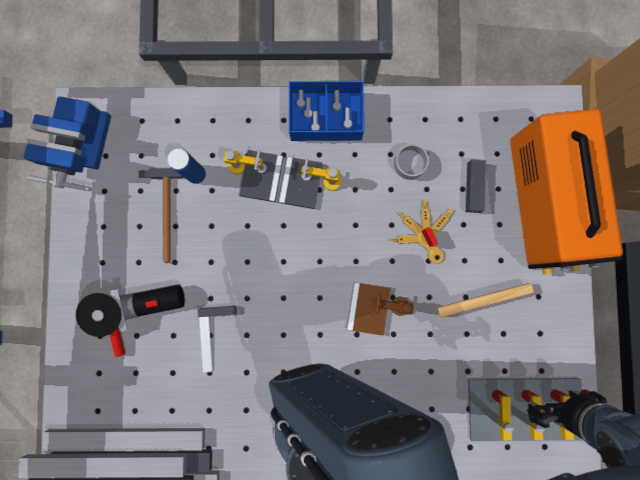

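View pics/scene0.png

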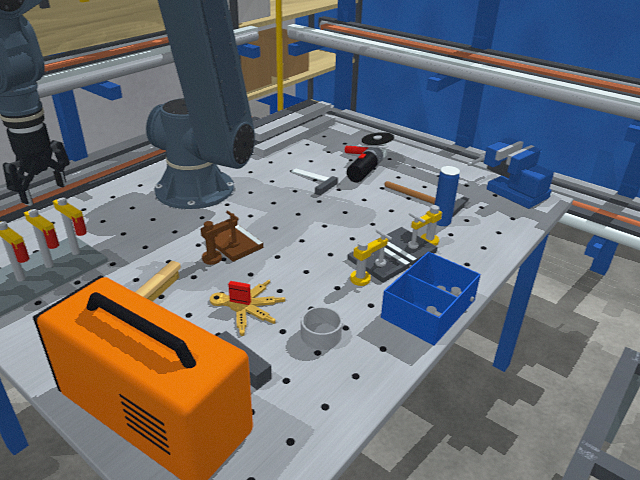

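The top view shows the gauge at about (428,237) with its red block, and the plates and gap at about (282,178) with the mouth facing down the image. The brown look-alike is at (375,308). I'll zoom in on the gauge and the gap.

```bash
python3 - <<'E'
import cv2
a=cv2.imread('pics/top0.png')
x=cv2.resize(a[190:275,380:470],None,fx=6,fy=6,interpolation=cv2.INTER_CUBIC)
cv2.imwrite('pics/zg.png',x)
x=cv2.resize(a[140:220,215:355],None,fx=5.5,fy=5.5,interpolation=cv2.INTER_CUBIC)
cv2.imwrite('pics/zp.png',x)
a=cv2.imread('pics/scene0.png')
cv2.imwrite('pics/zp2.png',cv2.resize(a[200:300,335:465],None,fx=6,fy=6,interpolation=cv2.INTER_CUBIC))
E
```

```text
(no output)
```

View pics/zg.png

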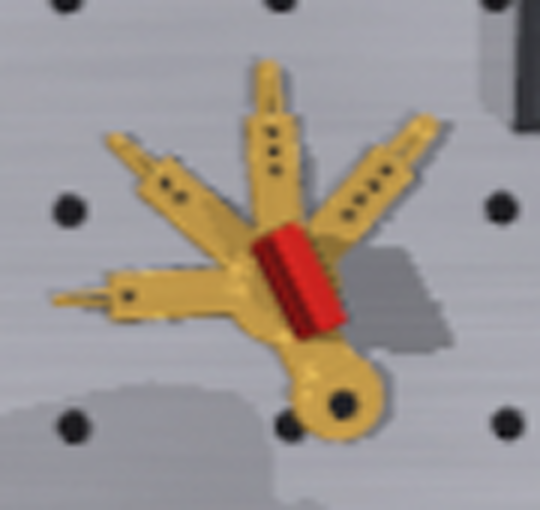

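View pics/zp.png

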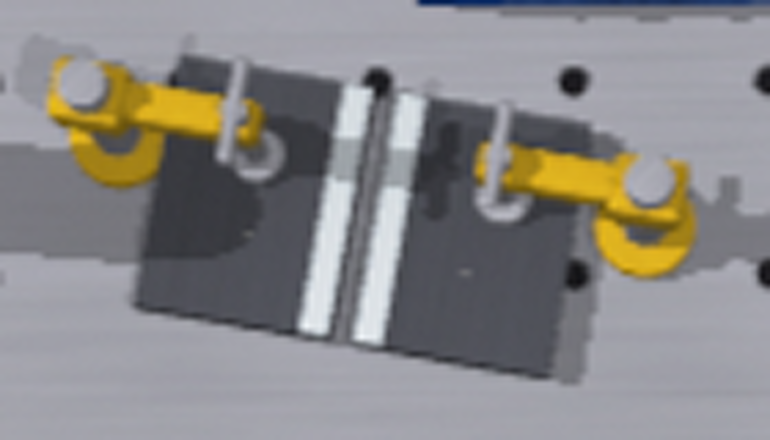

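View pics/zp2.png

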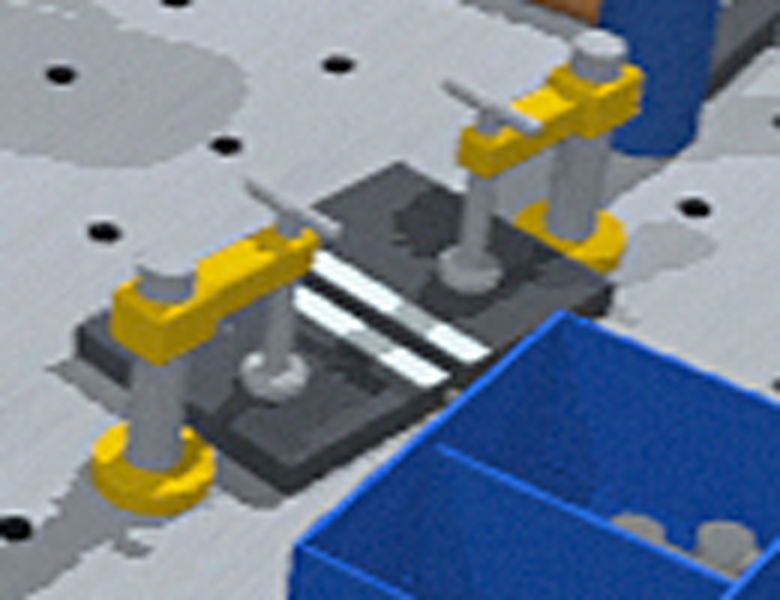

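```bash
python3 - <<'E'
from h import *
from scipy.optimize import curve_fit
c=dict(np.load('top0.npz'))
g=cv2.cvtColor(c['color'],cv2.COLOR_RGB2GRAY).astype(float)
P0=ray(c,279.0,202.2,.016)[0];P1=ray(c,287.0,156.9,.016)[0]
d=(P1-P0);L=np.linalg.norm(d);d/=L;n=np.array([-d[1],d[0],0]);print(P0,P1,L)
def samp(P):
    uv=proj(c,P).astype(np.float32);return cv2.remap(g.astype(np.float32),uv[:,0].reshape(-1,1),uv[:,1].reshape(-1,1),cv2.INTER_LINEAR)[:,0]
# per-station edge profiles
t=np.arange(-.045,.046,.0005)
from math import erf
from scipy.special import erf as E
f=lambda x,e,b,lo,hi:lo+(hi-lo)*(.5+.5*E((x-e)/b))
res=[]
for s in np.arange(.01,.125,.005):
    p=np.array([samp(P0+d*s+n*tt)[0] for tt in t])
    # strip segments: from right (neg) to left
    up=[]
    thr=140
    cr=[]
    for i in range(len(t)-1):
        if (p[i]-thr)*(p[i+1]-thr)<0: cr.append((t[i]+(thr-p[i])/(p[i+1]-p[i])*.0005)*1000*np.sign(p[i+1]-p[i]))
    print(round(s,3),np.round(cr,1),p.min().round(),p.max().round(), )
E
```

```text
[0.61348567 0.10963488 0.016     ] [0.74045424 0.08755047 0.016     ] 0.12887490254952255
0.01 [-13.8  -2.6  14.  -29.7] 80.0 226.0
0.015 [-13.9  -2.   13.3 -29.3] 79.0 226.0
0.02 [-14.1  -2.3  13.6 -29.7] 78.0 226.0
0.025 [-14.1  -2.2  13.9 -29.6] 79.0 225.0
0.03 [-13.9  -1.9  13.7 -29. ] 78.0 225.0
0.035 [-14.2  -1.8  13.6 -29.3] 79.0 225.0
0.04 [-14.   -1.8  13.8 -29.4] 79.0 225.0
0.045 [-13.8  -1.9  13.7 -29.1] 79.0 224.0
0.05 [-14.4  -1.9  13.5 -29.4] 78.0 224.0
0.055 [-14.3  -2.1  13.6 -29.2] 79.0 223.0
0.06 [-13.9  -2.1  13.7 -28.9] 78.0 223.0
0.065 [-14.4  -1.6  13.1 -29.1] 78.0 222.0
0.07 [-14.1  -1.6  13.7 -29. ] 61.0 222.0
0.075 [-13.9  -1.7  13.7 -28.9] 58.0 221.0
0.08 [-14.2  -1.1  13.6 -28.9] 58.0 217.0
0.085 [-12.6   0.4  15.4 -27. ] 56.0 162.0
0.09 [-12.2   0.6  15.5 -27. ] 49.0 162.0
0.095 [-12.    1.4  15.5 -26.5] 49.0 162.0
0.1 [-12.5   0.2  15.3 -26.9] 49.0 169.0
0.105 [-14.   13.9 -28.8] 49.0 220.0
0.11 [-14.4  -1.2  13.1 -28.6] 49.0 219.0
0.115 [-14.5  -1.6  13.4 -29. ] 49.0 218.0
0.12 [-14.3  -1.4  13.7 -28.5] 63.0 219.0
```

```bash
python3 - <<'E'
from h import *
c=dict(np.load('top0.npz'))
P0=ray(c,279.0,202.2,.016)[0];P1=ray(c,287.0,156.9,.016)[0]
d=(P1-P0);L=np.linalg.norm(d);d/=L;n=np.array([-d[1],d[0],0])
# scatter raw pixels: v = luminance vs lateral
vv,uu=np.mgrid[150:210,262:300]
Q=ray(c,uu.ravel(),vv.ravel(),.016)-P0
s=Q@d;l=Q@n;col=c['color'][vv.ravel(),uu.ravel()].astype(float)
m=(s>.008)&(s<.075)
for a in np.arange(-34,40,1.):
    k=m&(abs(l*1000-a)<.6)
    print(a,np.round(np.median(col[k],0)),np.round(col[k].mean(0)),k.sum())
E
```

```text
-34.0 [80. 81. 89.] [80. 81. 89.] 10
-33.0 [79. 80. 89.] [78. 80. 87.] 10
-32.0 [79. 80. 88.] [76. 77. 85.] 11
-31.0 [78. 80. 88.] [79. 80. 88.] 10
-30.0 [79. 80. 89.] [77. 78. 86.] 10
-29.0 [79. 81. 89.] [77. 79. 86.] 11
-28.0 [79. 81. 89.] [79. 80. 88.] 11
-27.0 [80. 81. 88.] [75. 76. 84.] 10
-26.0 [80. 81. 89.] [78. 79. 86.] 10
-25.0 [79. 80. 89.] [79. 80. 88.] 10
-24.0 [79. 80. 89.] [76. 78. 86.] 11
-23.0 [78. 80. 88.] [78. 80. 88.] 10
-22.0 [78. 80. 88.] [78. 80. 87.] 10
-21.0 [78. 79. 87.] [77. 79. 86.] 12
-20.0 [77. 79. 87.] [77. 79. 87.] 10
-19.0 [77. 79. 86.] [77. 79. 86.] 10
-18.0 [77. 79. 85.] [77. 79. 85.] 11
-17.0 [77. 79. 86.] [77. 79. 86.] 10
-16.0 [77. 79. 86.] [78. 80. 87.] 11
-15.0 [102. 105. 112.] [ 99. 102. 109.] 11
-14.0 [152. 158. 165.] [142. 146. 153.] 9
-13.0 [183. 190. 196.] [176. 182. 188.] 11
-12.0 [191. 198. 206.] [192. 199. 206.] 12
-11.0 [210. 217. 222.] [208. 216. 221.] 10
-10.0 [220. 225. 229.] [219. 225. 229.] 9
-9.0 [220. 226. 230.] [220. 225. 230.] 10
-8.0 [220. 225. 229.] [219. 225. 229.] 11
-7.0 [219. 224. 229.] [219. 224. 229.] 11
-6.0 [220. 225.
[... 1135 characters left out ...]
.0 [219. 224. 228.] [219. 224. 228.] 11
23.0 [218. 224. 228.] [218. 224. 228.] 10
24.0 [218. 224. 228.] [218. 224. 228.] 10
25.0 [220. 225. 229.] [219. 225. 229.] 9
26.0 [216. 223. 227.] [213. 219. 224.] 10
27.0 [196. 203. 210.] [192. 199. 206.] 10
28.0 [168. 174. 181.] [168. 174. 181.] 10
29.0 [139. 144. 151.] [145. 150. 157.] 11
30.0 [122. 126. 132.] [119. 122. 129.] 12
31.0 [ 93.  93. 102.] [89. 91. 99.] 9
32.0 [79. 81. 88.] [79. 80. 89.] 10
33.0 [80. 82. 90.] [80. 81. 90.] 12
34.0 [80. 82. 90.] [80. 82. 90.] 10
35.0 [80. 81. 90.] [81. 82. 90.] 11
36.0 [81. 82. 91.] [81. 82. 90.] 11
37.0 [81. 82. 90.] [81. 82. 90.] 10
38.0 [81. 82. 91.] [81. 82. 90.] 12
39.0 [80. 81. 90.] [80. 82. 90.] 10
```

```bash
cat >> h.py <<'E'
LA=np.radians([67.5,22.5,-22.5,-67.5])
def gauge_fit(c,c0,psi,z=.008,verbose=True,leaves=(0,1,2,3),r0=.042,r1=.102):
    """brass mask -> points on plane -> leaf pixels -> least squares of centre & yaw"""
    hsv=cv2.cvtColor(c['color'],cv2.COLOR_RGB2HSV)
    m=((hsv[...,0]>14)&(hsv[...,0]<30)&(hsv[...,1]>90)&(hsv[...,2]>70))
    vv,uu=np.nonzero(m);Q=ray(c,uu,vv,z)[:,:2]
    c0=np.array(c0,float)
    for it in range(15):
        A=[];b=[]
        for k in leaves:
            a=psi+LA[k];e=np.array([np.cos(a),np.sin(a)]);nn=np.array([-e[1],e[0]])
            s=(Q-c0)@e;l=(Q-c0)@nn
            w=np.where(s<.08,.013,.008)
            K=(s>r0)&(s<r1)&(abs(l)<w)
            # residual l = nn.dc + s*dpsi
            A.append(np.c_[np.tile(nn,(K.sum(),1)),s[K]]);b.append(l[K])
        A=np.vstack(A);b=np.hstack(b);x=np.linalg.lstsq(A,b,rcond=None)[0]
        c0+=x[:2];psi+=x[2]
    out=[]
    for k in leaves:
        a=psi+LA[k];e=np.array([np.cos(a),np.sin(a)]);nn=np.array([-e[1],e[0]])
        s=(Q-c0)@e;l=(Q-c0)@nn;K=(s>.03)&(s<.125)&(abs(l)<.013)
        out.append((k+1,K.sum(),round(1000*s[K].max(),1),round(1000*l[K&(s>r0)].mean(),2)))
    if verbose: print('centre',c0.round(4),'psi',np.degrees(psi).round(2),'rms',np.sqrt(np.mean(b**2)).round(4),out)
    return c0,psi
E
python3 - <<'E'
from h import *
c=dict(np.load('top0.npz'))
u=380+np.array([300,340])/6;v=190+np.array([280,400])/6
P=ray(c,u,v,.008);print(P)
gauge_fit(c,P[0,:2],np.radians(28))
hsv=cv2.cvtColor(c['color'],cv2.COLOR_RGB2HSV)
m=((hsv[...,0]<6)|(hsv[...,0]>174))&(hsv[...,1]>150)&(hsv[...,2]>170)
m[:, :380]=0;m[:,470:]=0;m[:200]=0;m[270:]=0
vv,uu=np.nonzero(m);Q=ray(c,uu,vv,.062)[:,:2]
print(len(uu),cv2.minAreaRect((Q*1000).astype(np.float32)))
z=c['z_map'];
E
```

```text
[[ 0.51628337 -0.30602152  0.008     ]
 [ 0.4609791  -0.32299332  0.008     ]]
centre [ 0.5142 -0.2969] psi 25.45 rms 0.006 [(1, np.int64(163), np.float64(104.3), np.float64(-0.16)), (2, np.int64(176), np.float64(103.6), np.float64(0.19)), (3, np.int64(179), np.float64(104.5), np.float64(-0.16)), (4, np.int64(188), np.float64(104.8), np.float64(-0.08))]
88 ((514.02587890625, -295.854248046875), (47.12016296386719, 11.932592391967773), 25.278057098388672)
```

Request:
play_rows(
  plan=[0.1,-0.1,0.05,0,0,-0.02,1,0.25,-0.25,0.12,0,0,-0.05,1,0.4,-0.4,0.2,0,0,-0.08,1,0.55,-0.55,0.28,0,0,-0.1,1,0.7,-0.7,0.35,0,0,-0.13,1,0.85,-0.85,0.42,0,0,-0.16,1,1,-1,0.5,0,0,-0.182,1,1,-1,0.5,0,0,-0.182,1],
  force=40,
)

```text
time: 1.1
tcp_pos: [0.1896, -0.4093, 0.1909]
ee_rot: [-0.0, 0.975, 0.221, -0.0]
contact_force: [-1.1, -0.3, 1.2]
grip_width: 0.0858
```

```bash
cat > st.py <<'E'
from h import *
import sys
s=arm.state();M=rot(s['ee_rot'])
print('t',round(s['time'],2),'tcp',s['tcp_pos'].round(4),'yaw',np.degrees(np.arctan2(M[1,0],M[0,0])).round(2),'tiltz',M[:,2].round(4),'q',s['q'].round(3),'F',s['contact_force'].round(2),'M',s['moment'].round(3),'w',round(s['grip_width'],4))
if len(sys.argv)>2:
    d=np.array([float(a) for a in sys.argv[1:4]])-s['tcp_pos'];print('shift units',(M.T@d/.08).round(3))
E
python3 st.py .514 -.2963 .1
```

```text
t 1.1 tcp [ 0.1896 -0.4093  0.1909] yaw 25.57 tiltz [-3.e-04  9.e-04 -1.e+00] q [-1.137  0.132 -0.255  1.186  0.     1.558] F [-1.05 -0.28  1.23] M [-0.004 -0.01   0.002] w 0.0858
shift units [4.267 0.477 1.136]
```

Request:
play_rows(
  plan=[0.12,0.06,0.04,0,0,-0.1,1,0.25,0.12,0.08,0,0,-0.25,1,0.4,0.19,0.12,0,0,-0.4,1,0.55,0.26,0.16,0,0,-0.55,1,0.7,0.33,0.2,0,0,-0.7,1,0.85,0.4,0.25,0,0,-0.85,1,1,0.477,0.3,0,0,-1,1,1,0.477,0.3,0,0,-1,1],
)

```text
time: 2.1
tcp_pos: [0.2783, -0.4109, 0.167]
ee_rot: [-0.0, 0.735, 0.678, -0.0]
contact_force: [0.3, 0.0, -0.7]
grip_width: 0.0855
```

Request:
play_rows(
  plan=[0.08,0.15,0.04,0,0,-0.15,1,0.16,0.28,0.08,0,0,-0.28,1,0.24,0.42,0.12,0,0,-0.42,1,0.32,0.56,0.16,0,0,-0.56,1,0.4,0.7,0.2,0,0,-0.7,1,0.49,0.85,0.25,0,0,-0.85,1,0.577,1,0.3,0,0,-1,1,0.577,1,0.3,0,0,-1,1],
)

```text
time: 3.1
tcp_pos: [0.3612, -0.3709, 0.1433]
ee_rot: [-0.0, 0.298, 0.954, 0.0]
contact_force: [0.9, -0.5, -0.2]
grip_width: 0.0853
```

Request:
play_rows(
  plan=[-0.08,0.15,0.04,0,0,-0.15,1,-0.16,0.28,0.08,0,0,-0.28,1,-0.24,0.42,0.12,0,0,-0.42,1,-0.32,0.56,0.16,0,0,-0.56,1,-0.4,0.7,0.2,0,0,-0.7,1,-0.49,0.85,0.25,0,0,-0.85,1,-0.577,1,0.3,0,0,-1,1,-0.577,1,0.3,0,0,-1,1],
)

```text
time: 4.1
tcp_pos: [0.4443, -0.3315, 0.1193]
ee_rot: [-0.0, -0.218, 0.976, 0.0]
contact_force: [0.2, -0.5, -0.6]
grip_width: 0.0852
```

```bash
python3 st.py .514 -.2963 .018
```

```text
t 4.1 tcp [ 0.4443 -0.3315  0.1193] yaw -154.84 tiltz [-4.e-04  1.e-04 -1.e+00] q [-0.641  0.348 -0.153  1.07  -0.    -1.08 ] F [ 0.25 -0.5  -0.61] M [ 0.054 -0.029  0.   ] w 0.0852
shift units [-0.975  0.027  1.266]
```

Request:
play_rows(
  plan=[-0.15,0,0.03,0,0,0,1,-0.3,0.01,0.06,0,0,0,1,-0.45,0.01,0.1,0,0,0,1,-0.6,0.02,0.14,0,0,0,1,-0.75,0.027,0.18,0,0,0,0.8,-0.9,0.027,0.3,0,0,0,0.6,-0.975,0.027,0.55,0,0,0,0.6,-0.975,0.027,0.8,0,0,0,0.6],
)

```text
time: 5.1
tcp_pos: [0.5149, -0.2953, 0.0542]
ee_rot: [0.0, -0.221, 0.975, 0.0]
contact_force: [0.1, -0.4, 0.8]
grip_width: 0.0512
```

Request:
play_rows(
  plan=[0,0,0.2,0,0,0,0.6,0,0,0.4,0,0,0,0.6,0,0,0.466,0,0,0,0.5,0,0,0.466,0,0,0,0.3,0,0,0.466,0,0,0,0.1,0,0,0.466,0,0,0,0,0,0,0.466,0,0,0,0,0,0,0.466,0,0,0,0],
)

```text
time: 6.1
tcp_pos: [0.5144, -0.296, 0.0186]
ee_rot: [0.0, -0.22, 0.975, -0.0]
contact_force: [-0.4, 0.0, 4.4]
grip_width: 0.0134
```

```bash
python3 st.py .514 -.2963 .018; python3 - <<'E'
from h import *
c=cap('scene','s1.png');a=c['color'][230:360,170:340,::-1];cv2.imwrite('pics/s1z.png',cv2.resize(a,None,fx=4.5,fy=4.5,interpolation=cv2.INTER_CUBIC))
E
```

```text
t 6.1 tcp [ 0.5144 -0.296   0.0186] yaw -154.54 tiltz [ 9.e-04 -5.e-04 -1.e+00] q [-0.522  0.496 -0.198  0.876  0.    -0.967] F [-0.36  0.    4.39] M [ 0.009  0.106 -0.029] w 0.0134
shift units [ 0.006 -0.001  0.007]
```

View pics/s1z.png

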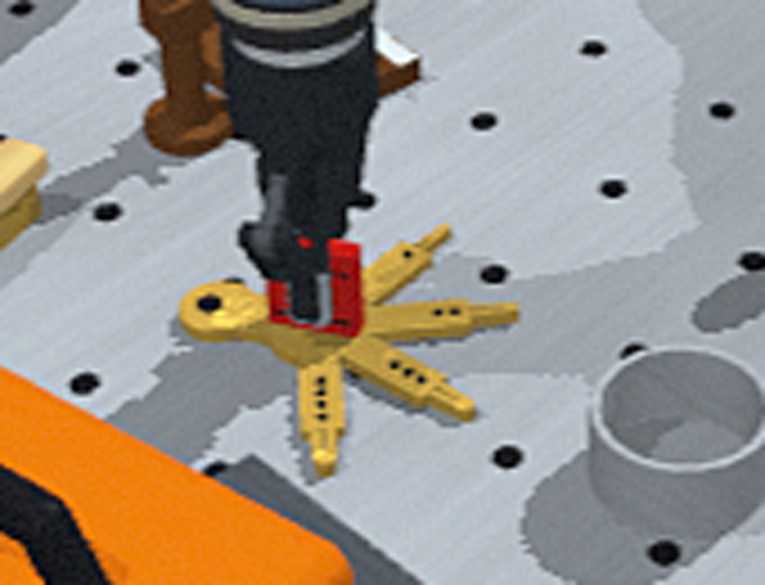

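```bash
python3 - <<'E'
from h import *
c=dict(np.load('top0.npz'))
g=c['color'].mean(2)
# per image row: edges (subpixel) at level 150 of strips; rows mouth side
E=[[],[],[],[]]
for v in range(172,200):
    r=g[v]; uc=279+(202-v)*8/45.3
    us=np.arange(int(uc)-18,int(uc)+18)
    cr=[]
    for u in us:
        if (r[u]-155)*(r[u+1]-155)<0: cr.append((u+(155-r[u])/(r[u+1]-r[u]),np.sign(r[u+1]-r[u])))
    if len(cr)==4:
        for i in range(4):E[i].append((cr[i][0],v))
fits=[]
for e in E:
    e=np.array(e);P=ray(c,e[:,0],e[:,1],.016)
    p=np.polyfit(P[:,0],P[:,1],1);fits.append(p);print(len(e),'yaw',np.degrees(np.arctan(p[0])).round(2),'y at x=.65',np.polyval(p,.65).round(5),'res',np.std(P[:,1]-np.polyval(p,P[:,0])).round(5))
yaw=np.mean([np.arctan(p[0]) for p in fits]);print('yaw',np.degrees(yaw))
cs=np.cos(yaw);ys=[np.polyval(p,.65) for p in fits];print('widths',-np.diff(ys)*cs*1000)
# front edge: columns in strips: falling edge along v
for u0 in list(range(271,276))+list(range(281,286)):
    col=g[195:212,u0];i=[k for k in range(len(col)-1) if col[k]>=150>col[k+1]]
    if i: 
        k=i[-1];v=195+k+(col[k]-150)/(col[k]-col[k+1]);print(u0,v,ray(c,u0,v,.016)[0].round(4))
d=np.array([np.cos(yaw),np.sin(yaw)]);n=np.array([-d[1],d[0]])
E
```

```text
28 yaw -10.49 y at x=.65 0.13261 res 0.00022
28 yaw -9.66 y at x=.65 0.11766 res 0.00055
28 yaw -11.28 y at x=.65 0.10463 res 0.0006
28 yaw -9.03 y at x=.65 0.08951 res 0.00068
yaw -10.11436867582196
widths [14.71653879 12.83307417 14.88708606]
271 200.1216216216216 [0.6194 0.1317 0.016 ]
272 200.41696113074204 [0.6186 0.1289 0.016 ]
273 200.44816053511707 [0.6185 0.1262 0.016 ]
274 199.91044776119404 [0.6199 0.1234 0.016 ]
275 196.16901408450704 [0.6304 0.1207 0.016 ]
281 201.79166666666666 [0.6146 0.1041 0.016 ]
282 202.0566037735849 [0.6138 0.1014 0.016 ]
283 202.22413793103448 [0.6134 0.0986 0.016 ]
284 201.67741935483872 [0.6149 0.0959 0.016 ]
285 197.27731092436974 [0.6271 0.0931 0.016 ]
```

Request:
play_rows(
  plan=[0,0,-0.06,0,0,0,0,0,0.03,-0.12,0,0,0.05,0,0,0.15,-0.12,0,0,0.2,0,0,0.32,-0.12,0,0,0.36,0,0,0.49,-0.12,0,0,0.52,0,0,0.66,-0.12,0,0,0.68,0,0,0.83,-0.12,0,0,0.84,0,0,1,-0.12,0,0,1,0],
)

```text
time: 7.15
tcp_pos: [0.4791, -0.223, 0.0275]
ee_rot: [-0.0, 0.3, 0.954, 0.0]
contact_force: [1.0, -0.4, -2.4]
grip_width: 0.0138
```

```bash
python3 st.py .475 .14 .0286;python3 - <<'E'
from h import *
c=cap('scene','s2.png')
E
```

```text
t 7.15 tcp [ 0.4791 -0.223   0.0275] yaw 145.14 tiltz [-7.e-04  5.e-04 -1.e+00] q [-0.436  0.396 -0.349  0.827  0.     0.173] F [ 0.96 -0.42 -2.38] M [-0.011 -0.001 -0.012] w 0.0138
shift units [ 2.635  3.693 -0.012]
```

View pics/s2.png

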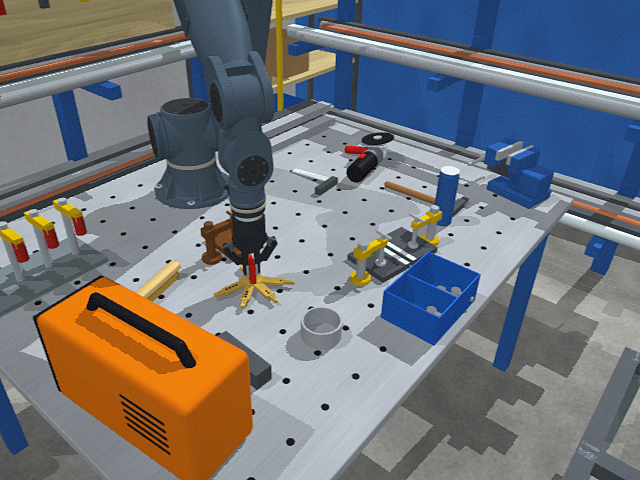

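The gauge is held level just above the table at about (255,285), and nothing else has been disturbed. I'll carry it across.

Request:
play_rows(
  plan=[0.08,0.12,0,0,0,0,0,0.18,0.25,0,0,0,0,0,0.27,0.38,0,0,0,0,0,0.36,0.5,0,0,0,0,0,0.45,0.63,0,0,0,0,0,0.54,0.76,0,0,0,0,0,0.63,0.88,0,0,0,0,0,0.713,1,0,0,0,0,0],
)

```text
time: 8.2
tcp_pos: [0.478, -0.1245, 0.0276]
ee_rot: [-0.0, 0.297, 0.955, 0.0]
contact_force: [0.9, -0.1, -3.2]
grip_width: 0.0139
```

Request:
play_rows(
  plan=[0.08,0.12,0,0,0,0,0,0.18,0.25,0,0,0,0,0,0.27,0.38,0,0,0,0,0,0.36,0.5,0,0,0,0,0,0.45,0.63,0,0,0,0,0,0.54,0.76,0,0,0,0,0,0.63,0.88,0,0,0,0,0,0.713,1,0,0,0,0,0],
)

```text
time: 9.2
tcp_pos: [0.4764, -0.0262, 0.0276]
ee_rot: [-0.0, 0.297, 0.955, 0.0]
contact_force: [0.0, -0.4, -0.5]
grip_width: 0.0136
```

Request:
play_rows(
  plan=[0.08,0.12,0,0,0,0,0,0.18,0.25,0,0,0,0,0,0.27,0.38,0,0,0,0,0,0.36,0.5,0,0,0,0,0,0.45,0.63,0,0,0,0,0,0.54,0.76,0,0,0,0,0,0.63,0.88,0,0,0,0,0,0.713,1,0,0,0,0,0],
)

```text
time: 10.2
tcp_pos: [0.4747, 0.072, 0.0276]
ee_rot: [-0.0, 0.297, 0.955, 0.0]
contact_force: [0.4, -0.2, -2.9]
grip_width: 0.0136
```

Request:
play_rows(
  plan=[0.06,0.09,0,0,0,0.1,0,0.13,0.18,0,0,0,0.2,0,0.2,0.28,0,0,0,0.31,0,0.28,0.4,0,0,0,0.42,0,0.36,0.5,0,0,0,0.53,0,0.43,0.6,0,0,0,0.64,0,0.496,0.693,0,0,0,0.712,0,0.496,0.693,0,0,0,0.712,0],
)

```text
time: 11.2
tcp_pos: [0.4735, 0.1401, 0.0276]
ee_rot: [-0.0, 0.624, 0.782, 0.0]
contact_force: [-0.1, -0.0, -2.1]
grip_width: 0.0133
```

```bash
python3 st.py .4928 .1391 .0195;python3 - <<'E'
from h import *
c=cap('top','t3.png');np.savez('t3.npz',**c)
s=arm.state();M=rot(s['ee_rot']);psi=np.arctan2(M[1,0],M[0,0])-np.pi
gauge_fit(c,s['tcp_pos'][:2],psi,z=.0175,leaves=(0,1,2,3))
gauge_fit(c,s['tcp_pos'][:2],psi,z=.0175,leaves=(0,1))
cv2.imwrite('pics/t3z.png',cv2.resize(c['color'][140:300,200:360,::-1],None,fx=3.7,fy=3.7,interpolation=cv2.INTER_CUBIC))
E
```

```text
t 11.2 tcp [0.4735 0.1401 0.0276] yaw 102.83 tiltz [ 0.e+00  2.e-04 -1.e+00] q [ 0.288  0.346 -0.432  0.792  0.     1.634] F [-0.1  -0.02 -2.13] M [-0.024 -0.003 -0.02 ] w 0.0133
shift units [-0.066  0.232  0.101]
centre [0.4753 0.1394] psi -77.74 rms 0.0057 [(1, np.int64(96), np.float64(103.7), np.float64(-0.57)), (2, np.int64(171), np.float64(102.6), np.float64(0.7)), (3, np.int64(176), np.float64(102.7), np.float64(-0.57)), (4, np.int64(152), np.float64(105.4), np.float64(0.12))]
centre [0.4742 0.1338] psi -73.48 rms 0.0055 [(1, np.int64(96), np.float64(104.1), np.float64(0.0)), (2, np.int64(161), np.float64(98.6), np.float64(-0.0))]
```

View pics/t3z.png

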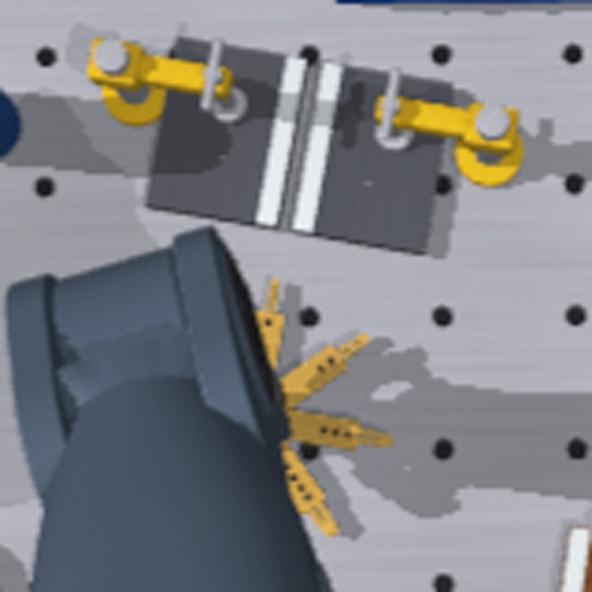

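```bash
cat >> h.py <<'E'
C=np.array([.6168,.1170]);YG=np.radians(-10.1);D=np.array([np.cos(YG),np.sin(YG)]);N=np.array([-D[1],D[0]])
def tongue(c,k,z,c0,psi,s0=.085,s1=.101):
    """centre line of leaf k's tongue: per-slice brass centroid lateral (from predicted axis), weighted"""
    hsv=cv2.cvtColor(c['color'],cv2.COLOR_RGB2HSV)
    S=((hsv[...,0]>14)&(hsv[...,0]<30)&(hsv[...,1]>80)&(hsv[...,2]>70))
    w=np.clip(hsv[...,1].astype(float)-40,0,130)*((hsv[...,0]>11)&(hsv[...,0]<32))
    vv,uu=np.nonzero(w>0);Q=ray(c,uu,vv,z)[:,:2]
    a=psi+LA[k-1];e=np.array([np.cos(a),np.sin(a)]);nn=np.array([-e[1],e[0]])
    s=(Q-c0)@e;l=(Q-c0)@nn;K=(s>s0)&(s<s1)&(abs(l)<.012);W=w[vv,uu][K]
    return K.sum(),1000*np.average(l[K],weights=W),1000*np.average(s[K],weights=W),np.average(Q[K],axis=0,weights=W)
E
python3 - <<'E'
from h import *
c=dict(np.load('t3.npz'));s=arm.state();M=rot(s['ee_rot']);psi=np.arctan2(M[1,0],M[0,0])-np.pi
z=.0175
gauge_fit(c,s['tcp_pos'][:2],psi,z=z,r0=.06)
gauge_fit(c,s['tcp_pos'][:2],psi,z=z,leaves=(1,2,3),r0=.06)
for k in (1,2,3,4):
    a=tongue(c,k,z,s['tcp_pos'][:2],psi);print(k,a[0],[round(x,2) for x in a[1:3]],'lateral to gap centre mm',((a[3]-C)@N*1000).round(2))
E
```

```text
centre [0.4753 0.1403] psi -77.74 rms 0.0055 [(1, np.int64(96), np.float64(104.0), np.float64(-0.35)), (2, np.int64(174), np.float64(103.4), np.float64(0.33)), (3, np.int64(179), np.float64(103.6), np.float64(-0.12)), (4, np.int64(154), np.float64(105.8), np.float64(-0.11))]
centre [0.4739 0.1408] psi -76.88 rms 0.0055 [(2, np.int64(176), np.float64(104.6), np.float64(-0.1)), (3, np.int64(180), np.float64(103.8), np.float64(0.14)), (4, np.int64(153), np.float64(105.0), np.float64(-0.08))]
1 19 [np.float64(0.94), np.float64(93.17)] lateral to gap centre mm -1.15
2 22 [np.float64(0.89), np.float64(92.43)] lateral to gap centre mm -67.04
3 27 [np.float64(0.72), np.float64(92.98)] lateral to gap centre mm -95.83
4 30 [np.float64(-0.19), np.float64(93.05)] lateral to gap centre mm -69.06
```

```bash
cat > go.py <<'E'
from h import *
import sys
k=int(sys.argv[1]);ts=[float(x)/1000 for x in sys.argv[2].split(',')];lat=float(sys.argv[3])/1000;z=float(sys.argv[4])/1000
s=arm.state();M=rot(s['ee_rot']);yaw=np.degrees(np.arctan2(M[1,0],M[0,0]))
h=yaw-180+np.degrees(LA[k-1]);dh=(h-np.degrees(YG)+180)%360-180
p=s['tcp_pos'];fw=s['contact_force']
print('t',round(s['time'],2),'tcp',p.round(4),'head err deg',round(dh,2),'turn az',round(dh/60,4),'depth',round(1000*((p[:2]-C)@D)+106,2),'lat',round(1000*((p[:2]-C)@N),2),'z',round(p[2]*1000,2),'F along,lat,z',(fw[:2]@D).round(2),(fw[:2]@N).round(2),fw[2].round(2),'Mz',s['moment'].round(3),'w',round(s['grip_width'],4))
for t in ts:
    A=np.r_[C-(.106-t)*D+lat*N,z];print('t',t*1000,'shift',(M.T@(A-p)/.08).round(3))
E
python3 go.py 1 -15,-5,0,10,24 -0.5 19.6
```

```text
t 11.25 tcp [0.4734 0.1396 0.0276] head err deg 0.48 turn az 0.0079 depth -39.12 lat -2.86 z 27.58 F along,lat,z -0.0 0.13 -1.0 Mz [ 0.023 -0.027  0.041] w 0.0137
t -15.0 shift [-0.091  0.289  0.1  ]
t -5.0 shift [-0.139  0.404  0.1  ]
t 0.0 shift [-0.164  0.462  0.1  ]
t 10.0 shift [-0.213  0.577  0.1  ]
t 24.0 shift [-0.281  0.738  0.1  ]
```

Request:
play_rows(
  plan=[0,0.05,0.03,0,0,0.006,0,-0.03,0.1,0.06,0,0,0.006,0,-0.06,0.2,0.1,0,0,0.006,0,-0.09,0.27,0.1,0,0,0.006,0,-0.11,0.32,0.1,0,0,0.006,0,-0.115,0.345,0.1,0,0,0.006,0,-0.115,0.345,0.1,0,0,0.006,0,-0.115,0.345,0.1,0,0,0.006,0],
)

```text
time: 12.25
tcp_pos: [0.5023, 0.1365, 0.0197]
ee_rot: [-0.0, 0.627, 0.779, -0.0]
contact_force: [-1.0, 1.0, -1.8]
grip_width: 0.0135
```

```bash
cat > look.py <<'E'
from h import *
import sys
k=int(sys.argv[1]);z=float(sys.argv[2])/1000;nm=sys.argv[3]
s=arm.state();c=cap('top',nm+'.png');np.savez(nm+'.npz',**c)
M=rot(s['ee_rot']);psi=np.arctan2(M[1,0],M[0,0])-np.pi
gauge_fit(c,s['tcp_pos'][:2],psi,z=z,r0=.06)
for a0,a1 in((.055,.078),(.083,.101)):
    a=tongue(c,k,z,s['tcp_pos'][:2],psi,a0,a1);print(k,a[0],[round(x,2) for x in a[1:3]],'lat to gap centre mm',((a[3]-C)@N*1000).round(2))
cv2.imwrite('pics/'+nm+'z.png',cv2.resize(c['color'][145:245,225:345,::-1],None,fx=6,fy=6,interpolation=cv2.INTER_CUBIC))
E
python3 go.py 1 24 -0.5 19.6;python3 look.py 1 9.5 t4
```

```text
t 12.25 tcp [0.5023 0.1365 0.0197] head err deg -0.01 turn az -0.0002 depth -10.18 lat -0.92 z 19.68 F along,lat,z -1.13 0.79 -1.77 Mz [ 0.002 -0.054  0.064] w 0.0135
t 24.0 shift [-0.159  0.397  0.001]
centre [0.5043 0.1349] psi -78.18 rms 0.0049 [(1, np.int64(71), np.float64(103.7), np.float64(-0.32)), (2, np.int64(166), np.float64(102.3), np.float64(0.78)), (3, np.int64(167), np.float64(101.5), np.float64(-0.76)), (4, np.int64(107), np.float64(104.0), np.float64(0.37))]
1 41 [np.float64(-4.32), np.float64(67.91)] lat to gap centre mm -5.26
1 24 [np.float64(0.25), np.float64(91.63)] lat to gap centre mm -0.69
```

View pics/t4z.png

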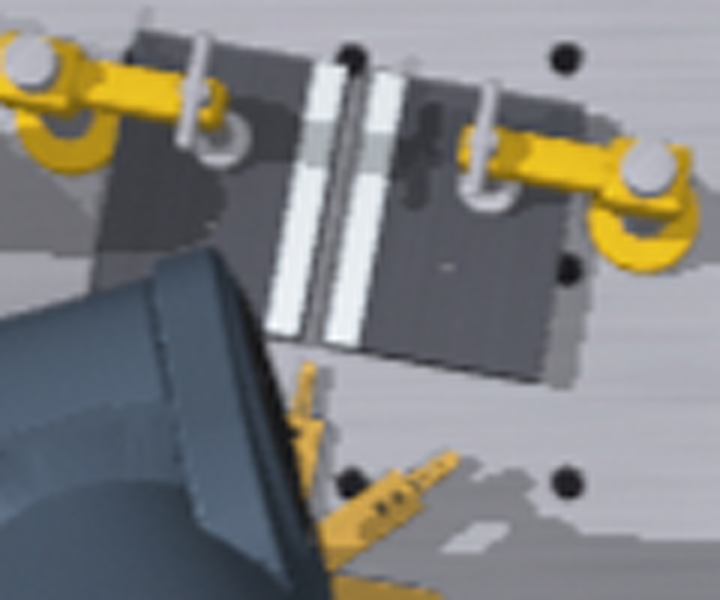

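Request:
play_rows(
  plan=[-0.01,0.03,0,0,0,0,0,-0.025,0.07,0,0,0,0,0,-0.04,0.11,0,0,0,0,0,-0.058,0.155,0,0,0,0,0,-0.075,0.2,0,0,0,0,0,-0.09,0.235,0,0,0,0,0,-0.09,0.235,0,0,0,0,0,-0.09,0.235,0,0,0,0,0],
)

```text
time: 13.3
tcp_pos: [0.5222, 0.1334, 0.0196]
ee_rot: [-0.0, 0.627, 0.779, -0.0]
contact_force: [-0.0, -0.4, -2.5]
grip_width: 0.0138
```

```bash
python3 go.py 1 24.5 -0.4 19.6;python3 look.py 1 9.5 t5
```

```text
t 13.3 tcp [0.5222 0.1334 0.0196] head err deg -0.02 turn az -0.0003 depth 10.01 lat -0.41 z 19.59 F along,lat,z 0.03 -0.37 -2.45 Mz [-0.015 -0.048 -0.026] w 0.0138
t 24.5 shift [-0.069  0.167 -0.   ]
centre [0.5233 0.131 ] psi -77.37 rms 0.0048 [(1, np.int64(52), np.float64(104.2), np.float64(-0.88)), (2, np.int64(162), np.float64(101.7), np.float64(1.31)), (3, np.int64(167), np.float64(102.5), np.float64(-1.23)), (4, np.int64(73), np.float64(102.5), np.float64(0.6))]
1 29 [np.float64(-5.95), np.float64(68.58)] lat to gap centre mm -6.39
1 26 [np.float64(0.54), np.float64(91.88)] lat to gap centre mm 0.1
```

View pics/t5z.png

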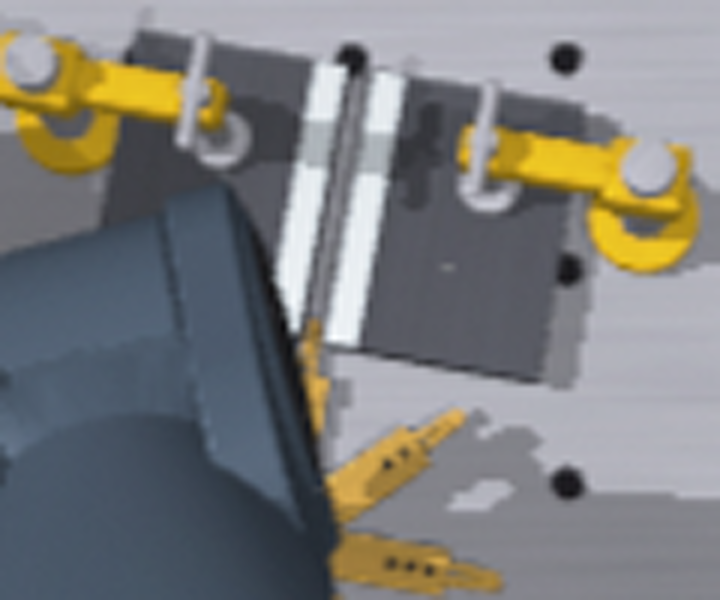

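Request:
play_rows(
  plan=[-0.01,0.025,0,0,0,0,0,-0.02,0.05,0,0,0,0,0,-0.03,0.075,0,0,0,0,0,-0.042,0.1,0,0,0,0,0,-0.052,0.125,0,0,0,0,0,-0.062,0.15,0,0,0,0,0,-0.069,0.167,0,0,0,0,0,-0.069,0.167,0,0,0,0,0],
)

```text
time: 14.35
tcp_pos: [0.5362, 0.1309, 0.0195]
ee_rot: [-0.0, 0.627, 0.779, -0.0]
contact_force: [-2.0, 0.6, -1.9]
grip_width: 0.0134
```

```bash
python3 go.py 1 -12,25 -0.4 19.6;python3 look.py 1 9.5 t6; python3 - <<'E'
from h import *
c=cap('scene','s6.png');cv2.imwrite('pics/s6z.png',cv2.resize(c['color'][190:310,310:470,::-1],None,fx=5,fy=5,interpolation=cv2.INTER_CUBIC))
E
```

```text
t 14.35 tcp [0.5362 0.1309 0.0195] head err deg -0.02 turn az -0.0003 depth 24.16 lat -0.41 z 19.49 F along,lat,z -2.08 0.2 -1.89 Mz [0.087 0.468 0.028] w 0.0134
t -12.0 shift [ 0.173 -0.418 -0.001]
t 25.0 shift [-0.004  0.01  -0.001]
centre [0.5362 0.1277] psi -76.54 rms 0.0051 [(1, np.int64(41), np.float64(105.2), np.float64(-1.2)), (2, np.int64(166), np.float64(102.0), np.float64(1.42)), (3, np.int64(164), np.float64(99.2), np.float64(-1.51)), (4, np.int64(37), np.float64(100.9), np.float64(1.36))]
1 20 [np.float64(-6.79), np.float64(70.45)] lat to gap centre mm -7.22
1 21 [np.float64(0.63), np.float64(92.77)] lat to gap centre mm 0.19
```

View pics/t6z.png

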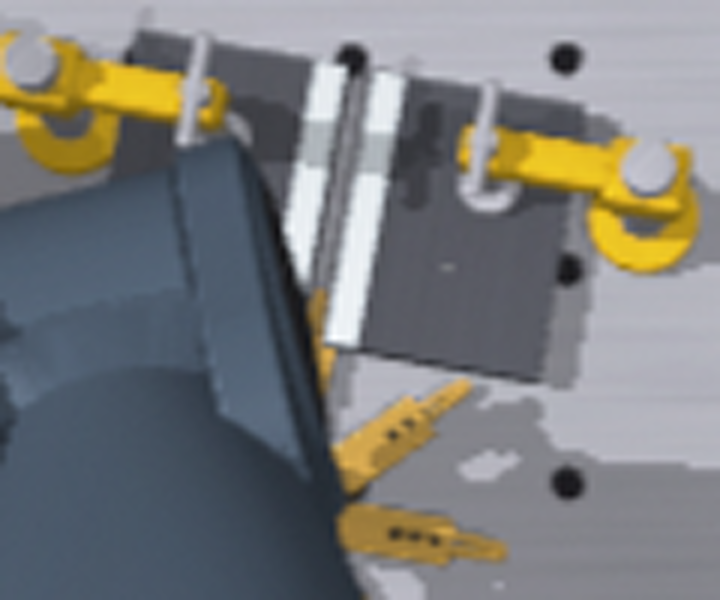

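View pics/s6z.png

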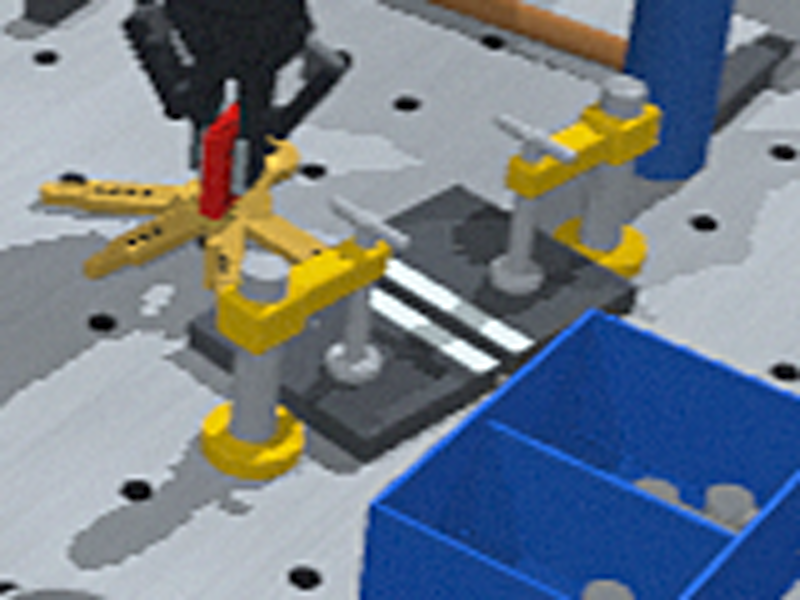

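Request:
play_rows(
  plan=[0.06,-0.14,0,0,0,0,0,0.13,-0.31,0,0,0,0,0,0.175,-0.425,0,0,0,-0.02,0,0.175,-0.425,0,0,0,-0.17,0,0.175,-0.425,0,0,0,-0.33,0,0.175,-0.425,0,0,0,-0.49,0,0.175,-0.425,0,0,0,-0.64,0,0.175,-0.425,0,0,0,-0.75,0],
)

```text
time: 15.45
tcp_pos: [0.5, 0.1375, 0.0198]
ee_rot: [0.0, 0.278, 0.961, 0.0]
contact_force: [1.0, -0.2, -1.9]
grip_width: 0.0136
```

```bash
python3 go.py 2 -5,10,23 -0.4 19.6;python3 look.py 2 9.5 t7; python3 look.py 3 9.5 t7
```

```text
t 15.45 tcp [0.5    0.1375 0.0198] head err deg 0.3 turn az 0.005 depth -12.62 lat -0.33 z 19.82 F along,lat,z 1.02 0.01 -1.93 Mz [-0.013 -0.029  0.023] w 0.0136
t -5.0 shift [-0.089  0.035  0.003]
t 10.0 shift [-0.262  0.106  0.003]
t 23.0 shift [-0.413  0.168  0.003]Traceback (most recent call last):
  File "look.py", line 6, in <module>
    gauge_fit(c,s['tcp_pos'][:2],psi,z=z,r0=.06)
    ~~~~~~~~~^^^^^^^^^^^^^^^^^^^^^^^^^^^^^^^^^^^
  File "h.py", line 39, in gauge_fit
    out.append((k+1,K.sum(),round(1000*s[K].max(),1),round(1000*l[K&(s>r0)].mean(),2)))
                                       ~~~~~~~~^^
    return umr_maximum(a, axis, None, out, keepdims, initial, where)
ValueError: zero-size array to reduction operation maximum which has no identity
Traceback (most recent call last):
  File "look.py", line 6, in <module>
    gauge_fit(c,s['tcp_pos'][:2],psi,z=z,r0=.06)
    ~~~~~~~~~^^^^^^^^^^^^^^^^^^^^^^^^^^^^^^^^^^^
  File "h.py", line 39, in gauge_fit
    out.append((k+1,K.sum(),round(1000*s[K].max(),1),round(1000*l[K&(s>r0)].mean(),2)))
                                       ~~~~~~~~^^
ValueError: zero-size array to reduction operation maximum which has no identity
```

```bash
sed -i "/^gauge_fit/d; s/^for a0,a1.*/for a0,a1 in ((.083,.101),):/" look.py
python3 look.py 2 9.5 t8
```

```text
2 27 [np.float64(-0.51), np.float64(92.09)] lat to gap centre mm -0.68
```

View pics/t8z.png

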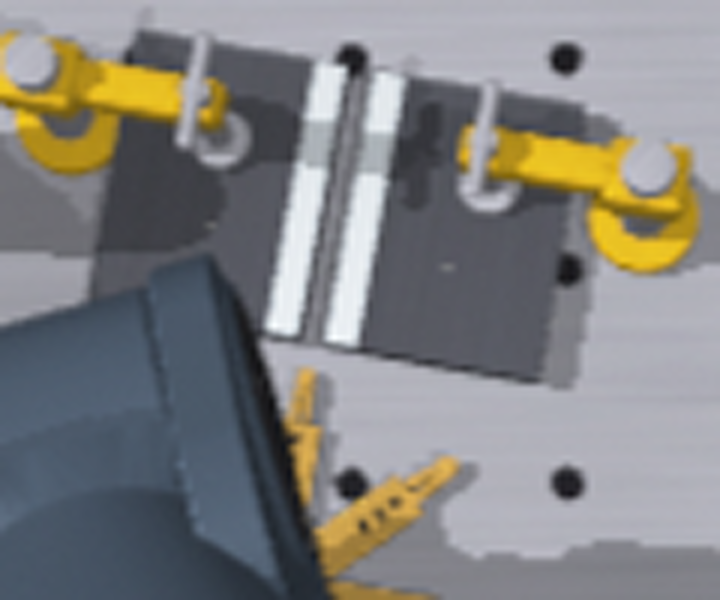

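Request:
play_rows(
  plan=[-0.03,0.015,0,0,0,0.005,0,-0.075,0.03,0,0,0,0.005,0,-0.12,0.05,0,0,0,0.005,0,-0.165,0.07,0,0,0,0.005,0,-0.21,0.09,0,0,0,0.005,0,-0.25,0.107,0,0,0,0.005,0,-0.26,0.111,0,0,0,0.005,0,-0.26,0.111,0,0,0,0.005,0],
)

```text
time: 16.6
tcp_pos: [0.5227, 0.1335, 0.0196]
ee_rot: [-0.0, 0.283, 0.959, 0.0]
contact_force: [0.0, 0.1, -2.6]
grip_width: 0.0136
```

```bash
python3 go.py 2 23 0 19.6;python3 look.py 2 9.5 t9
```

```text
t 16.6 tcp [0.5227 0.1335 0.0196] head err deg -0.32 turn az -0.0054 depth 10.46 lat -0.22 z 19.6 F along,lat,z 0.02 0.13 -2.58 Mz [ 0.004 -0.021  0.055] w 0.0136
t 23.0 shift [-0.143  0.063 -0.   ]
2 27 [np.float64(-0.12), np.float64(91.56)] lat to gap centre mm -0.86
```

View pics/t9z.png

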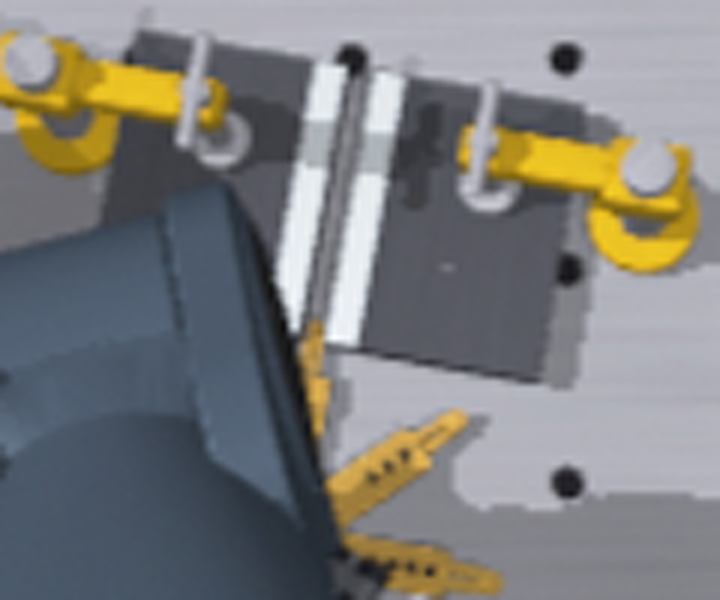

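Request:
play_rows(
  plan=[-0.02,0.01,0,0,0,-0.005,0,-0.04,0.02,0,0,0,-0.005,0,-0.065,0.03,0,0,0,-0.005,0,-0.09,0.042,0,0,0,-0.005,0,-0.115,0.052,0,0,0,-0.005,0,-0.135,0.06,0,0,0,-0.005,0,-0.145,0.065,0,0,0,-0.005,0,-0.145,0.065,0,0,0,-0.005,0],
)

```text
time: 17.65
tcp_pos: [0.5353, 0.1316, 0.0196]
ee_rot: [-0.0, 0.281, 0.96, 0.0]
contact_force: [-0.4, -0.9, -2.5]
grip_width: 0.0133
```

```bash
python3 go.py 2 -14,24 0 19.6;python3 look.py 2 9.5 t10
```

```text
t 17.65 tcp [0.5353 0.1316 0.0196] head err deg -0.02 turn az -0.0004 depth 23.21 lat 0.1 z 19.64 F along,lat,z -0.26 -0.93 -2.47 Mz [-0.011  0.014  0.063] w 0.0133
t -14.0 shift [ 0.429 -0.179  0.   ]
t 24.0 shift [-0.01   0.003  0.   ]
2 24 [np.float64(0.12), np.float64(92.81)] lat to gap centre mm 0.18
```

View pics/t10z.png

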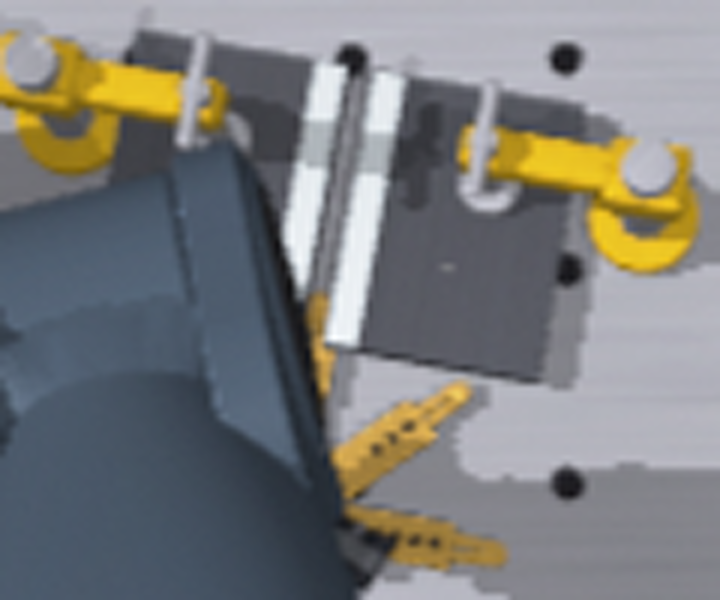

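Request:
play_rows(
  plan=[0.14,-0.06,0,0,0,0,0,0.3,-0.125,0,0,0,0,0,0.42,-0.175,0,0,0,-0.02,0,0.42,-0.175,0,0,0,-0.17,0,0.42,-0.175,0,0,0,-0.33,0,0.42,-0.175,0,0,0,-0.49,0,0.42,-0.175,0,0,0,-0.64,0,0.42,-0.175,0,0,0,-0.75,0],
)

```text
time: 18.7
tcp_pos: [0.4988, 0.1381, 0.0198]
ee_rot: [0.0, -0.111, 0.994, 0.0]
contact_force: [0.1, -0.5, -1.3]
grip_width: 0.0139
```

```bash
python3 go.py 3 -5,3,10,23 0 19.6;python3 look.py 3 9.5 t11
```

```text
t 18.7 tcp [0.4988 0.1381 0.0198] head err deg 0.3 turn az 0.005 depth -13.89 lat 0.12 z 19.8 F along,lat,z 0.15 -0.45 -1.33 Mz [-0.017 -0.047  0.041] w 0.0139
t -5.0 shift [-0.102 -0.044  0.002]
t 3.0 shift [-0.194 -0.083  0.002]
t 10.0 shift [-0.275 -0.117  0.002]
t 23.0 shift [-0.425 -0.18   0.002]
3 31 [np.float64(-1.54), np.float64(91.49)] lat to gap centre mm -0.94
```

View pics/t11z.png

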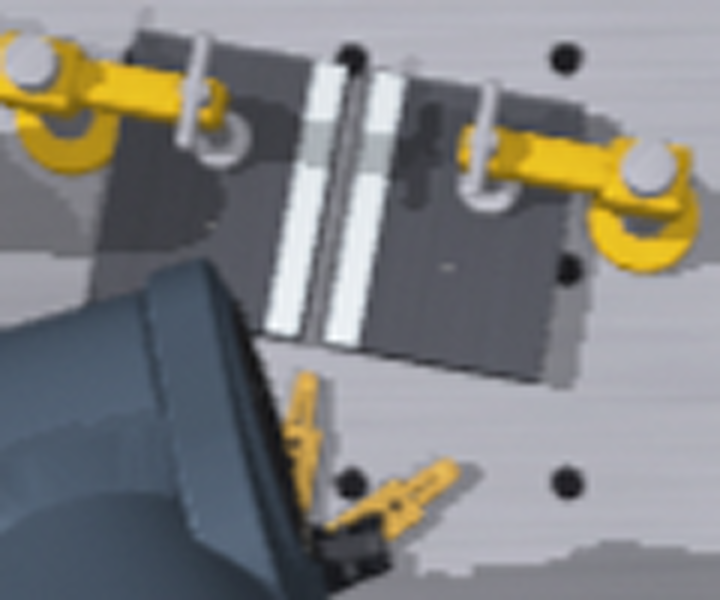

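Request:
play_rows(
  plan=[-0.03,-0.01,0,0,0,0,0,-0.075,-0.026,0,0,0,0,0,-0.12,-0.044,0,0,0,0,0,-0.165,-0.063,0,0,0,0,0,-0.21,-0.082,0,0,0,0,0,-0.25,-0.098,0,0,0,0,0,-0.278,-0.109,0,0,0,0,0,-0.278,-0.109,0,0,0,0,0],
)

```text
time: 19.75
tcp_pos: [0.5232, 0.1342, 0.0196]
ee_rot: [0.0, -0.108, 0.994, 0.0]
contact_force: [-0.3, -0.9, -2.4]
grip_width: 0.0136
```

```bash
python3 go.py 3 15,23 0.7 19.6;python3 look.py 3 9.5 t12
```

```text
t 19.75 tcp [0.5232 0.1342 0.0196] head err deg -0.03 turn az -0.0005 depth 10.84 lat 0.51 z 19.61 F along,lat,z -0.13 -0.93 -2.41 Mz [-0.045 -0.012 -0.004] w 0.0136
t 15.0 shift [-0.049 -0.018  0.   ]
t 23.0 shift [-0.141 -0.056  0.   ]
3 29 [np.float64(-0.54), np.float64(91.31)] lat to gap centre mm -0.07
```

View pics/t12z.png

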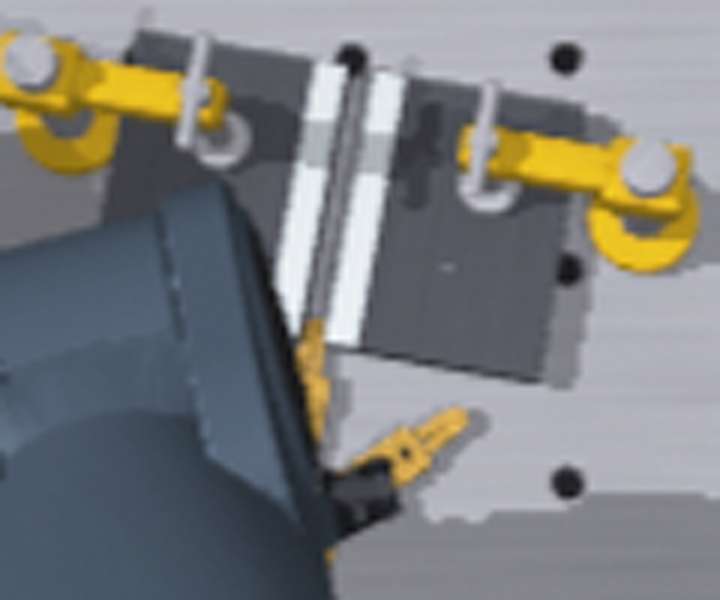

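Request:
play_rows(
  plan=[-0.01,-0.004,0,0,0,0,0,-0.02,-0.008,0,0,0,0,0,-0.03,-0.012,0,0,0,0,0,-0.04,-0.016,0,0,0,0,0,-0.05,-0.02,0,0,0,0,0,-0.06,-0.024,0,0,0,0,0,-0.07,-0.028,0,0,0,0,0,-0.07,-0.028,0,0,0,0,0],
)

```text
time: 20.8
tcp_pos: [0.529, 0.1333, 0.0196]
ee_rot: [-0.0, -0.108, 0.994, 0.0]
contact_force: [0.1, 0.2, -3.3]
grip_width: 0.0134
```

```bash
python3 go.py 3 20,23 0.7 19.6; python3 st.py
```

```text
t 20.8 tcp [0.529  0.1333 0.0196] head err deg -0.02 turn az -0.0003 depth 16.75 lat 0.62 z 19.64 F along,lat,z 0.03 0.25 -3.32 Mz [ 0.027 -0.057 -0.009] w 0.0134
t 20.0 shift [-0.038 -0.015  0.   ]
t 23.0 shift [-0.073 -0.029  0.   ]
t 20.8 tcp [0.529  0.1333 0.0196] yaw -167.62 tiltz [-0.e+00  1.e-04 -1.e+00] q [ 0.247  0.428 -0.318  0.825  0.     0.031] F [ 0.07  0.24 -3.32] M [ 0.027 -0.057 -0.009] w 0.0134
```

Request:
play_rows(
  plan=[-0.01,-0.004,0,0,0,0,0,-0.02,-0.008,0,0,0,0,0,-0.03,-0.012,0,0,0,0,0,-0.04,-0.016,0,0,0,0,0,-0.05,-0.02,0,0,0,0,0,-0.06,-0.025,0,0,0,0,0,-0.07,-0.029,0,0,0,0,0,-0.07,-0.029,0,0,0,0,0],
)

```text
time: 21.8
tcp_pos: [0.535, 0.1322, 0.0197]
ee_rot: [0.0, -0.108, 0.994, 0.0]
contact_force: [0.6, -0.2, -2.5]
grip_width: 0.0138
```

```bash
python3 go.py 3 -16 0.7 19.6;python3 look.py 3 9.5 t13
```

```text
t 21.8 tcp [0.535  0.1322 0.0197] head err deg -0.02 turn az -0.0003 depth 22.85 lat 0.61 z 19.68 F along,lat,z 0.65 -0.04 -2.52 Mz [0.05  0.001 0.042] w 0.0138
t -16.0 shift [0.448 0.187 0.001]
3 25 [np.float64(-0.01), np.float64(92.61)] lat to gap centre mm 0.57
```

View pics/t13z.png

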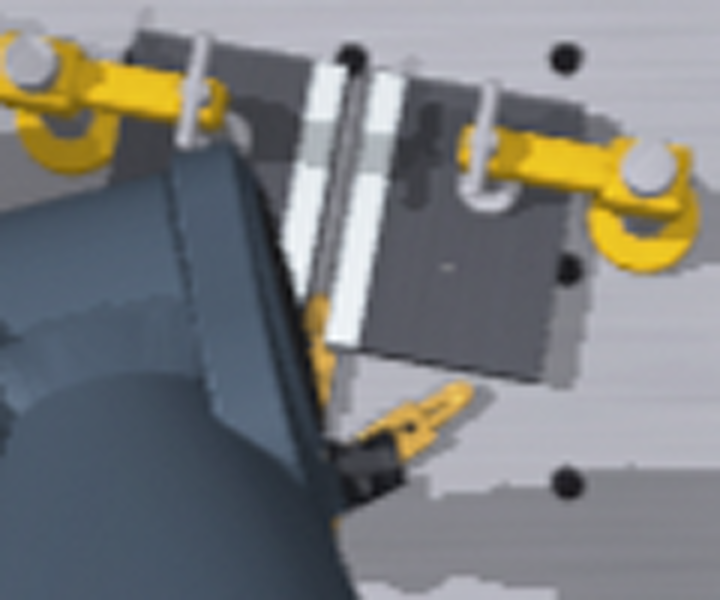

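Request:
play_rows(
  plan=[-0.002,-0.001,0,0,0,0,0,-0.004,-0.002,0,0,0,0,0,-0.006,-0.003,0,0,0,0,0,-0.008,-0.0035,0,0,0,0,0,-0.01,-0.004,0,0,0,0,0,-0.012,-0.005,0,0,0,0,0,-0.014,-0.006,0,0,0,0,0,-0.014,-0.006,0,0,0,0,0],
)

```text
time: 22.85
tcp_pos: [0.5361, 0.132, 0.0196]
ee_rot: [-0.0, -0.108, 0.994, 0.0]
contact_force: [-0.8, 1.0, -1.8]
grip_width: 0.0134
```

```bash
python3 go.py 3 -16 0.7 19.6; sleep 0;python3 st.py
```

```text
t 22.85 tcp [0.5361 0.132  0.0196] head err deg -0.02 turn az -0.0003 depth 23.95 lat 0.6 z 19.65 F along,lat,z -0.99 0.87 -1.78 Mz [ 0.205 -0.023  0.055] w 0.0134
t -16.0 shift [0.461 0.192 0.001]
t 22.85 tcp [0.5361 0.132  0.0196] yaw -167.62 tiltz [-1.e-04  2.e-04 -1.e+00] q [ 0.241  0.437 -0.302  0.832  0.     0.025] F [-0.82  1.03 -1.78] M [ 0.205 -0.023  0.055] w 0.0134
```

Request:
play_rows(
  plan=[0.14,0.058,0,0,0,0,0,0.31,0.13,0,0,0,0,0,0.45,0.188,0,0,0,-0.02,0,0.45,0.188,0,0,0,-0.17,0,0.45,0.188,0,0,0,-0.33,0,0.45,0.188,0,0,0,-0.49,0,0.45,0.188,0,0,0,-0.64,0,0.45,0.188,0,0,0,-0.75,0],
)

```text
time: 23.85
tcp_pos: [0.497, 0.1391, 0.0198]
ee_rot: [0.0, -0.483, 0.876, 0.0]
contact_force: [0.1, 0.0, -1.1]
grip_width: 0.013
```

```bash
python3 go.py 4 -5,5,10,16 1.0 19.6;python3 look.py 4 9.5 t14
```

```text
t 23.85 tcp [0.497  0.1391 0.0198] head err deg 0.3 turn az 0.005 depth -15.81 lat 0.72 z 19.79 F along,lat,z 0.07 0.02 -1.08 Mz [0.03  0.044 0.024] w 0.013
t -5.0 shift [-0.054 -0.124  0.002]
t 5.0 shift [-0.102 -0.24   0.002]
t 10.0 shift [-0.125 -0.297  0.002]
t 16.0 shift [-0.154 -0.367  0.002]
4 34 [np.float64(-2.4), np.float64(91.82)] lat to gap centre mm -1.2
```

View pics/t14z.png

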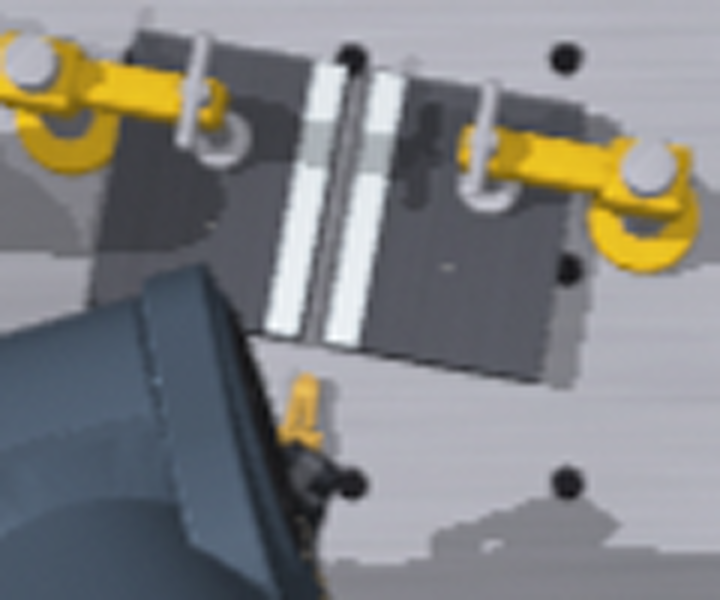

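Request:
play_rows(
  plan=[-0.01,-0.02,0,0,0,0,0,-0.025,-0.045,0,0,0,0,0,-0.04,-0.075,0,0,0,0,0,-0.055,-0.1,0,0,0,0,0,-0.064,-0.12,0,0,0,0,0,-0.064,-0.12,0,0,0,0,0,-0.064,-0.12,0,0,0,0,0,-0.064,-0.12,0,0,0,0,0],
)

```text
time: 24.9
tcp_pos: [0.5085, 0.138, 0.0196]
ee_rot: [-0.0, -0.48, 0.877, 0.0]
contact_force: [0.4, 0.5, -1.4]
grip_width: 0.0136
```

```bash
python3 go.py 4 5,10,16 1.9 19.6;python3 look.py 4 9.5 t15
```

```text
t 24.9 tcp [0.5085 0.138  0.0196] head err deg -0.02 turn az -0.0003 depth -4.32 lat 1.73 z 19.64 F along,lat,z 0.26 0.56 -1.4 Mz [ 0.012 -0.025  0.018] w 0.0136
t 5.0 shift [-0.047 -0.107  0.   ]
t 10.0 shift [-0.071 -0.165  0.   ]
t 16.0 shift [-0.099 -0.234  0.   ]
4 37 [np.float64(-2.15), np.float64(91.91)] lat to gap centre mm -0.45
```

View pics/t15z.png

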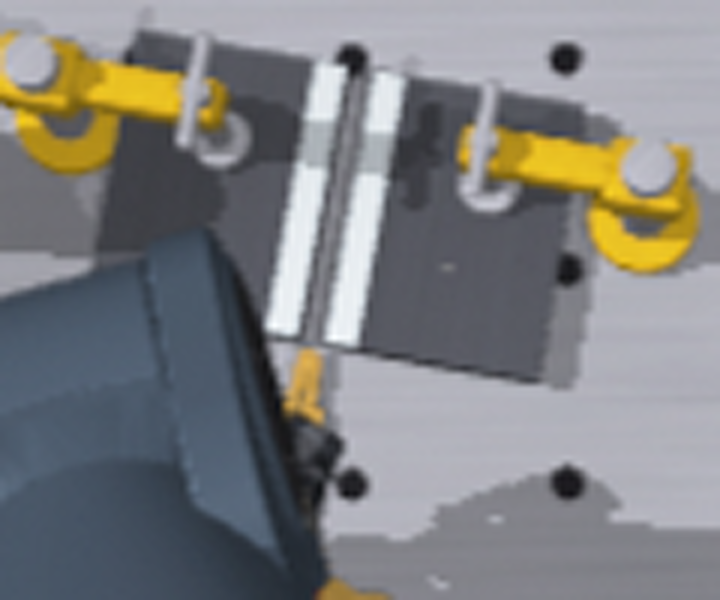

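Request:
play_rows(
  plan=[-0.006,-0.01,0,0,0,0,0,-0.012,-0.025,0,0,0,0,0,-0.018,-0.038,0,0,0,0,0,-0.025,-0.054,0,0,0,0,0,-0.032,-0.07,0,0,0,0,0,-0.04,-0.086,0,0,0,0,0,-0.048,-0.106,0,0,0,0,0,-0.048,-0.106,0,0,0,0,0],
)

```text
time: 25.95
tcp_pos: [0.5179, 0.1366, 0.0196]
ee_rot: [-0.0, -0.48, 0.877, -0.0]
contact_force: [0.7, -1.0, -2.1]
grip_width: 0.0136
```

```bash
python3 go.py 4 8,10,16 2.0 19.6;python3 look.py 4 9.5 t16
```

```text
t 25.95 tcp [0.5179 0.1366 0.0196] head err deg -0.03 turn az -0.0005 depth 5.22 lat 1.92 z 19.59 F along,lat,z 0.87 -0.86 -2.11 Mz [-0.14  -0.04  -0.105] w 0.0136
t 8.0 shift [-0.014 -0.032 -0.   ]
t 10.0 shift [-0.024 -0.055 -0.   ]
t 16.0 shift [-0.053 -0.124 -0.   ]
4 36 [np.float64(-1.84), np.float64(91.52)] lat to gap centre mm 0.03
```

Request:
play_rows(
  plan=[0,-0.008,0,0,0,0,0,-0.003,-0.018,0,0,0,0,0,-0.008,-0.03,0,0,0,0,0,-0.013,-0.042,0,0,0,0,0,-0.019,-0.055,0,0,0,0,0,-0.025,-0.068,0,0,0,0,0,-0.03,-0.079,0,0,0,0,0,-0.03,-0.079,0,0,0,0,0],
)

```text
time: 27.0
tcp_pos: [0.5241, 0.1352, 0.0195]
ee_rot: [-0.0, -0.48, 0.877, 0.0]
contact_force: [-1.5, -0.8, -1.4]
grip_width: 0.0136
```

```bash
python3 go.py 4 16,18 1.6 19.6
```

```text
t 27.0 tcp [0.5241 0.1352 0.0195] head err deg -0.02 turn az -0.0004 depth 11.58 lat 1.7 z 19.5 F along,lat,z -1.29 -1.06 -1.37 Mz [-0.202  0.428 -0.087] w 0.0136
t 16.0 shift [-0.02  -0.051 -0.001]
t 18.0 shift [-0.03  -0.075 -0.001]
```

Request:
play_rows(
  plan=[0.001,0,0,0,0,0,0,0.002,-0.001,0,0,0,0,0,0.003,-0.001,0,0,0,0,0,0.004,-0.002,0,0,0,0,0,0.005,-0.002,0,0,0,0,0,0.005,-0.002,0,0,0,0,0,0.005,-0.002,0,0,0,0,0,0.005,-0.002,0,0,0,0,0],
)

```text
time: 28.0
tcp_pos: [0.5243, 0.135, 0.0197]
ee_rot: [0.0, -0.48, 0.877, 0.0]
contact_force: [-3.0, 0.6, -2.6]
grip_width: 0.0134
```

```bash
python3 go.py 4 14,16,18 1.3 19.6
```

```text
t 28.0 tcp [0.5243 0.135  0.0197] head err deg -0.01 turn az -0.0002 depth 11.79 lat 1.47 z 19.66 F along,lat,z -3.01 0.02 -2.61 Mz [ 0.249  0.691 -0.021] w 0.0134
t 14.0 shift [-0.009 -0.026  0.001]
t 16.0 shift [-0.018 -0.049  0.001]
t 18.0 shift [-0.028 -0.072  0.001]
```

Request:
play_rows(
  plan=[0.001,0.004,0,0,0,0,0,0.002,0.008,0,0,0,0,0,0.002,0.01,0.003,0,0,0,0,0.002,0.01,0.006,0,0,0,0,0.002,0.01,0.009,0,0,0,0,0.002,0.01,0.012,0,0,0,0,0.002,0.01,0.012,0,0,0,0,0.002,0.01,0.012,0,0,0,0],
)

```text
time: 29.0
tcp_pos: [0.5239, 0.1352, 0.0188]
ee_rot: [0.0, -0.48, 0.877, -0.0]
contact_force: [1.3, -1.5, -1.4]
grip_width: 0.0135
```

```bash
python3 go.py 4 12,13 1.55 18.6
```

```text
t 29.0 tcp [0.5239 0.1352 0.0188] head err deg -0.02 turn az -0.0003 depth 11.32 lat 1.64 z 18.79 F along,lat,z 1.54 -1.23 -1.38 Mz [-0.243 -0.322 -0.059] w 0.0135
t 12.0 shift [-0.002 -0.008  0.002]
t 13.0 shift [-0.007 -0.02   0.002]
```

Request:
play_rows(
  plan=[0.001,0,0.002,0,0,0,0,0.001,0,0.004,0,0,0,0,0,-0.002,0.005,0,0,0,0,-0.001,-0.005,0.005,0,0,0,0,-0.002,-0.008,0.005,0,0,0,0,-0.003,-0.01,0.005,0,0,0,0,-0.003,-0.01,0.005,0,0,0,0,-0.003,-0.01,0.005,0,0,0,0],
)

```text
time: 30.0
tcp_pos: [0.5237, 0.1352, 0.0185]
ee_rot: [-0.0, -0.48, 0.877, 0.001]
contact_force: [-3.7, -0.2, 7.0]
grip_width: 0.0132
```

```bash
python3 go.py 4 12,13 1.55 18.6;python3 look.py 4 8 t17;  python3 - <<'E'
from h import *
c=cap('scene','s17.png');cv2.imwrite('pics/s17z.png',cv2.resize(c['color'][190:310,310:470,::-1],None,fx=5,fy=5,interpolation=cv2.INTER_CUBIC))
E
```

```text
t 30.0 tcp [0.5237 0.1352 0.0185] head err deg -0.0 turn az -0.0001 depth 11.12 lat 1.57 z 18.53 F along,lat,z -3.64 -0.87 7.01 Mz [ 0.064  0.446 -0.085] w 0.0132
t 12.0 shift [-0.004 -0.01  -0.001]
t 13.0 shift [-0.009 -0.022 -0.001]
4 34 [np.float64(-1.38), np.float64(91.3)] lat to gap centre mm 0.18
```

View pics/t17z.png

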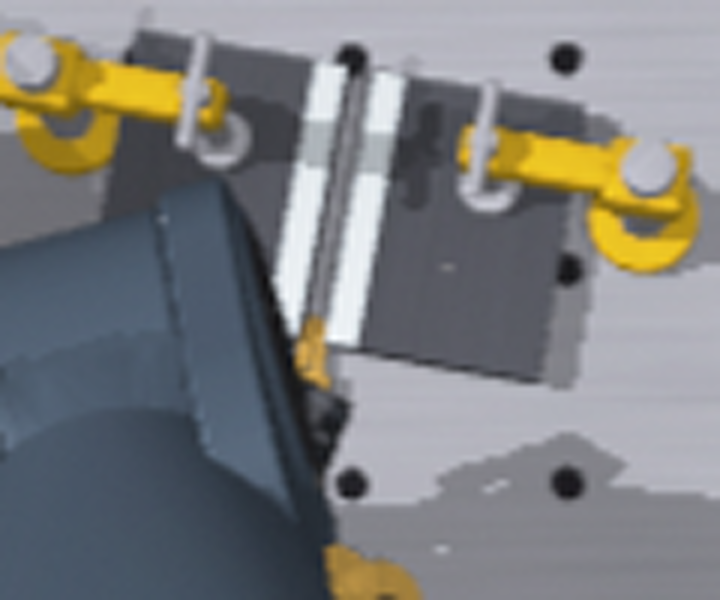

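View pics/s17z.png

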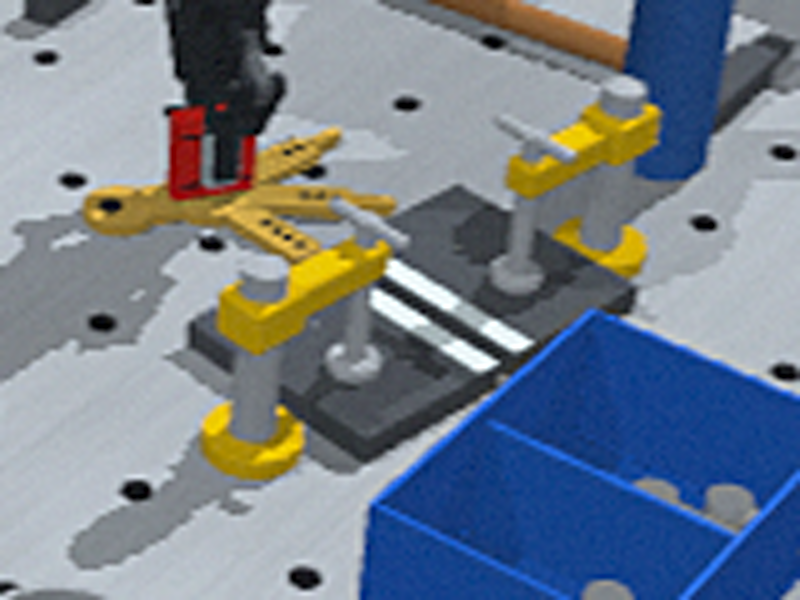

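Request:
play_rows(
  plan=[0,0,-0.002,0,0,0,0,0,0,-0.002,0,0,0,0,-0.001,-0.002,-0.002,0,0,0,0,-0.002,-0.004,-0.002,0,0,0,0,-0.003,-0.006,-0.002,0,0,0,0,-0.004,-0.009,-0.002,0,0,0,0,-0.004,-0.009,-0.002,0,0,0,0,-0.004,-0.009,-0.002,0,0,0,0],
)

```text
time: 31.1
tcp_pos: [0.5238, 0.1352, 0.0186]
ee_rot: [-0.001, -0.48, 0.877, 0.001]
contact_force: [-5.5, 1.5, 8.6]
grip_width: 0.0136
```

```bash
python3 go.py 4 12,13 1.55 18.6; sleep 0; python3 - <<'E'
from h import *
c=cap('top','x.png')
E
python3 go.py 4 12,13 1.55 18.6
```

```text
t 31.1 tcp [0.5238 0.1352 0.0186] head err deg 0.01 turn az 0.0002 depth 11.25 lat 1.57 z 18.55 F along,lat,z -5.68 0.51 8.62 Mz [ 0.255  0.894 -0.051] w 0.0136
t 12.0 shift [-0.003 -0.009 -0.001]
t 13.0 shift [-0.008 -0.02  -0.001]
t 31.15 tcp [0.5238 0.1351 0.0185] head err deg 0.01 turn az 0.0002 depth 11.21 lat 1.54 z 18.54 F along,lat,z -7.35 0.81 9.41 Mz [ 0.17   0.949 -0.054] w 0.0132
t 12.0 shift [-0.004 -0.009 -0.001]
t 13.0 shift [-0.009 -0.021 -0.001]
```

Request:
play_rows(
  plan=[0,0,-0.002,0,0,0,0,0,0,-0.004,0,0,0,0,0,0,-0.006,0,0,0,0,0,0,-0.006,0,0,0,0,0,0,-0.006,0,0,0,0,0,0,-0.006,0,0,0,0,0,0,-0.006,0,0,0,0,0,0,-0.006,0,0,0,0],
)

```text
time: 32.15
tcp_pos: [0.5246, 0.1348, 0.0186]
ee_rot: [-0.001, -0.48, 0.877, 0.0]
contact_force: [-4.5, 1.9, 1.2]
grip_width: 0.0139
```

```bash
python3 go.py 4 12,13 1.55 18.6
```

```text
t 32.15 tcp [0.5246 0.1348 0.0186] head err deg -0.01 turn az -0.0002 depth 12.07 lat 1.39 z 18.57 F along,lat,z -4.75 1.12 1.17 Mz [0.226 0.831 0.032] w 0.0139
t 12.0 shift [-0.002  0.002 -0.   ]
t 13.0 shift [-0.006 -0.01  -0.   ]
```

Request:
play_rows(
  plan=[-0.001,0,0,0,0,0,0,-0.002,0,0,0,0,0,0,-0.002,0,0,0,0,0,0,-0.002,0,0,0,0,0,0.2,-0.002,0,0,0,0,0,0.3,-0.002,0,0,0,0,0,0.4,-0.002,0,0,0,0,0,0.45,-0.002,0,0,0,0,0,0.5],
)

```text
time: 33.15
tcp_pos: [0.5253, 0.135, 0.0189]
ee_rot: [0.0, -0.48, 0.877, 0.0]
contact_force: [-0.0, 0.2, -0.8]
grip_width: 0.0425
```

```bash
python3 go.py 4 12,13 1.55 18.6;python3 look.py 4 8 t18
```

```text
t 33.15 tcp [0.5253 0.135  0.0189] head err deg -0.02 turn az -0.0003 depth 12.77 lat 1.64 z 18.94 F along,lat,z -0.05 0.2 -0.79 Mz [-0.005  0.026  0.033] w 0.0425
t 12.0 shift [0.005 0.008 0.004]
t 13.0 shift [-0.    -0.003  0.004]
4 35 [np.float64(-1.4), np.float64(91.64)] lat to gap centre mm 0.21
```

View pics/t18z.png

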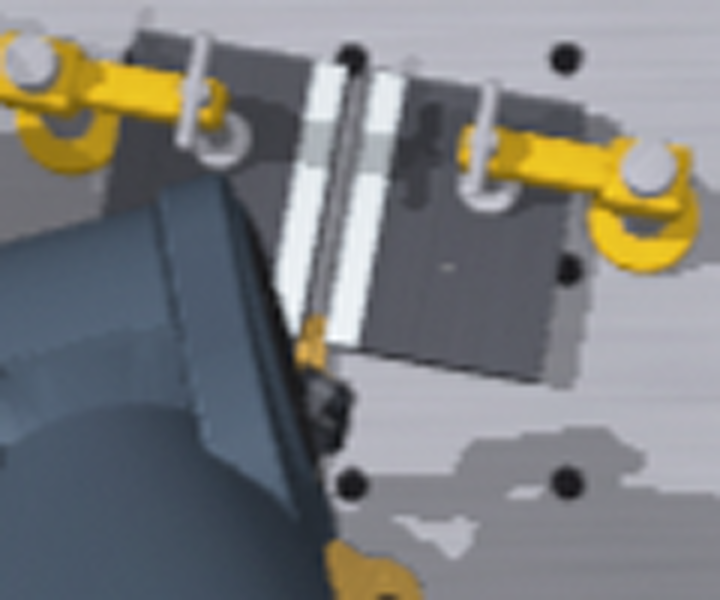

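Request:
play_rows(
  plan=[0,0,-0.08,0,0,0,0.5,0,0,-0.2,0,0,0,0.5,0,0,-0.34,0,0,0,0.5,0,0,-0.48,0,0,0,0.5,0,0,-0.62,0,0,0,0.5,0,0,-0.76,0,0,0,0.5,0,0,-0.9,0,0,0,0.5,0,0,-1,0,0,0,0.5],
)

```text
time: 34.2
tcp_pos: [0.5254, 0.135, 0.0997]
ee_rot: [0.0, -0.48, 0.877, -0.0]
contact_force: [-1.1, -0.8, -0.4]
grip_width: 0.0428
```

Request:
play_rows(
  plan=[0.06,0.1,-0.1,0,0,0,0.5,0.13,0.23,-0.2,0,0,0,0.5,0.2,0.36,-0.3,0,0,0,0.5,0.28,0.5,-0.4,0,0,0,0.5,0.36,0.63,-0.5,0,0,0,0.5,0.44,0.76,-0.6,0,0,0,0.5,0.52,0.9,-0.7,0,0,0,0.5,0.58,1,-0.8,0,0,0,0.5],
)

```text
time: 35.2
tcp_pos: [0.432, 0.139, 0.1635]
ee_rot: [0.0, -0.48, 0.877, 0.0]
contact_force: [0.4, -0.0, 0.0]
grip_width: 0.0429
```

Request:
play_rows(
  plan=[0.06,0.1,0,0,0,0,0.5,0.13,0.23,0,0,0,0,0.5,0.2,0.36,0,0,0,0,0.5,0.28,0.5,0,0,0,0,0.5,0.36,0.63,0,0,0,0,0.5,0.44,0.76,0,0,0,0,0.5,0.52,0.9,0,0,0,0,0.5,0.58,1,0,0,0,0,0.5],
)

```text
time: 36.2
tcp_pos: [0.3396, 0.1431, 0.163]
ee_rot: [0.0, -0.48, 0.877, 0.0]
contact_force: [1.1, -0.2, 0.2]
grip_width: 0.0428
```

```bash
python3 st.py; python3 - <<'E'
from h import *
c=cap('top','t19.png');np.savez('t19.npz',**c)
gauge_fit(c,[.5255,.134],np.radians(57.4),z=.008)
cen,psi=gauge_fit(c,[.5255,.134],np.radians(57.4),z=.008,r0=.05,r1=.1)
print('axis depth',((cen-C)@D*1000+106).round(2),'lat',((cen-C)@N*1000).round(2),'heading',np.degrees(psi+LA[3]).round(2))
print(tongue(c,4,.008,cen,psi))
cv2.imwrite('pics/t19z.png',cv2.resize(c['color'][145:270,200:345,::-1],None,fx=4.5,fy=4.5,interpolation=cv2.INTER_CUBIC))
c=cap('scene','s19.png');cv2.imwrite('pics/s19z.png',cv2.resize(c['color'][190:310,310:470,::-1],None,fx=5,fy=5,interpolation=cv2.INTER_CUBIC))
E
```

```text
t 36.2 tcp [0.3396 0.1431 0.163 ] yaw -122.61 tiltz [-0.e+00  1.e-04 -1.e+00] q [ 0.399  0.008 -0.467  1.096  0.    -0.603] F [ 1.07 -0.24  0.22] M [ 0.072 -0.012 -0.002] w 0.0428
centre [0.5253 0.1326] psi 57.54 rms 0.0058 [(1, np.int64(166), np.float64(103.3), np.float64(-0.06)), (2, np.int64(168), np.float64(103.5), np.float64(0.01)), (3, np.int64(169), np.float64(104.6), np.float64(0.08)), (4, np.int64(174), np.float64(103.2), np.float64(-0.05))]
centre [0.5253 0.1326] psi 57.57 rms 0.0058 [(1, np.int64(166), np.float64(103.3), np.float64(0.03)), (2, np.int64(168), np.float64(103.6), np.float64(0.05)), (3, np.int64(169), np.float64(104.6), np.float64(0.02)), (4, np.int64(174), np.float64(103.2), np.float64(-0.03))]
axis depth 13.17 lat -0.73 heading -9.93
(np.int64(30), np.float64(0.5457811392422871), np.float64(92.48536081830505), array([0.61647976, 0.117153  ]))
```

View pics/t19z.png

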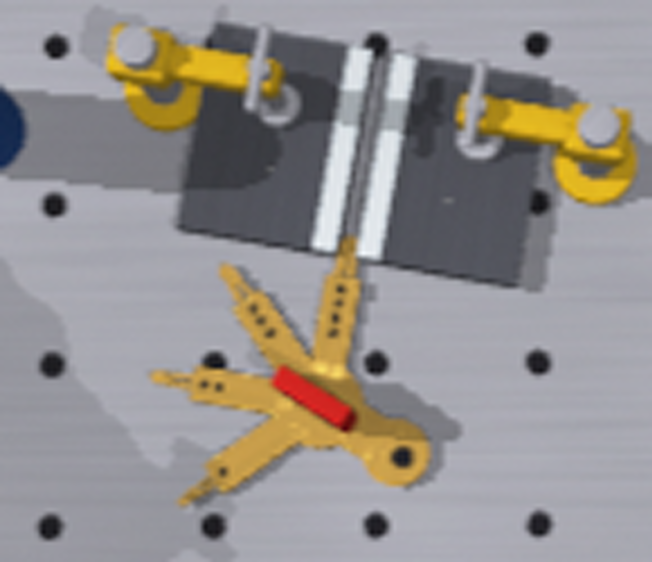

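View pics/s19z.png

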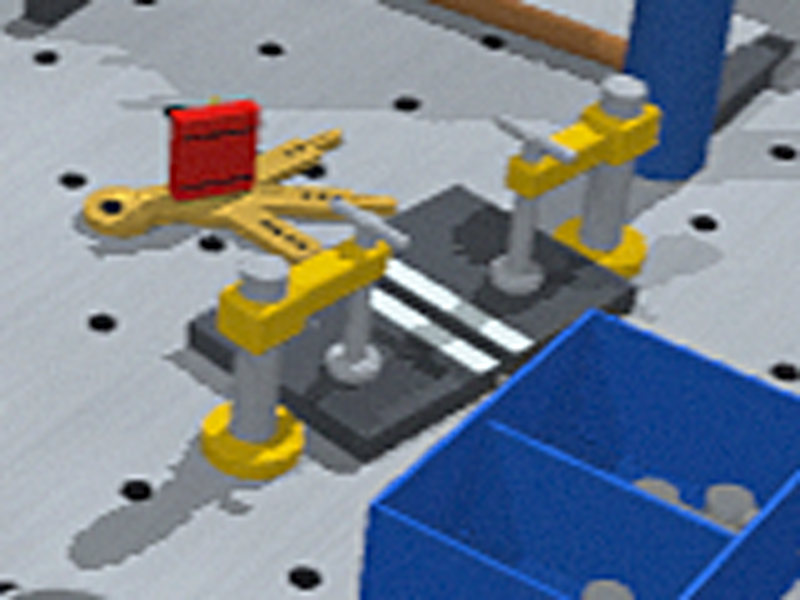

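```bash
python3 -c "
from cell import arm
print(arm.job_done())"
```

```text
the job is handed in; nothing more can be done
None
```

I tried the leaves in order and left the gauge lying flat on the table with leaf 4 in the gap. The job was handed in at about 36 s, with the arm clear and touching nothing.

- **Leaf 1:** It went in up to its shoulder, with about 2 N of contact at the end, so it is loose.
- **Leaf 2:** It went to about 23 mm by arm position, probably 1.5 mm deeper in truth, with no real resistance. I stopped just short of the shoulder.
- **Leaf 3:** It went to about 24 mm by the same measure, with only about 1 N of light side contact.
- **Leaf 4:** It bound part-way. Moving it 0.2 mm sideways shifted the contact from one plate to the other, so it touches both. I seated it with about 5 N of push along the gap. Contact forces peaked a little earlier, at about 7 N along the gap and 9 N down on the table, before I eased off.

**Last check:** After release, the top camera showed leaf 4 about 13 mm deep. Its heading was -9.9° against the gap's -10.1°. The plates and clamps looked as before. I did not check each bystander one by one.

**What disagreed:**
- **Gap width:** The bind depth gives about 12.0 mm, but the bright strips in the picture gave about 12.8 mm. I trust the bind.
- **Depth:** Leaf 1's shoulder touched about 1.7 mm sooner than my camera-based mouth position predicted, so absolute depths are good to about 2 mm.
- **Sideways position:** The gauge sat 1 to 2 mm off in the grip, so I corrected the sideways position leaf by leaf.
- **Snugness:** I did not test this again after letting go.

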